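# Trip the hidden catch of the blank magazine and pull out its tray

### The arm

A 6-joint arm with a two-finger parallel gripper is mounted at the origin on a cart in front of the work surface, level with it; the furniture and walls round the work are solid. World frame = base frame: x ahead of the robot, y to its left, z up, the work surface at z = 0. Lengths are in m, angles in rad, forces in N, time in s.
With the tool pointing down it reaches from about 0.2 to 0.875 m from the base axis. Payload 3.4 kg.
Tool frame: the origin (TCP) lies at the very end of the fingers, on their centre line; the grasp point (between the pads) lies 19 mm behind it; z points along the fingers, y is the line along which they close (so a half turn about z gives the same grasp; the last joint's range is limited). The gripper opens to 94 mm and grips with 3 to 60 N. Pads are 16 mm wide; open, the fingers measure 119 mm over their backs; the gripper's body (75 mm by 177 mm) begins 78 mm behind the grasp point.
Start: joints at [1.097, 0.276, 1.505, -0, 1.361, -0.121], TCP at [0.199, 0.54, 0.176] pointing down, gripper open.
Joint ranges: [-2.89, 2.89], [-0.75, 2.08], [0.22, 2.7], [-1.18, 4.32], [0.11, 2.71], [-2.7, 2.7]. Speed limits (rad/s): [2.57, 2.57, 3.14, 3.14, 3.14, 3.14].

### API

Orientations are given as a rotation vector (axis times angle).
In Python, from plant import arm gives the robot as it stands. The module is installed in compiled form; this text tells all that it offers.
- The arm moves only by the tool servo_tool, never from a script. Its argument "plan" is a list of rows, each a list of 7 numbers: the shift along the tool's x, y, z in m, then the turn, a rotation vector about the tool's x, y, z in degrees, then the finger opening in m, from 0 to 0.094. In form: [[dx, dy, dz, ax, ay, az, fingers], ...]. A call has 1 to 5 rows; each row shifts and turns the commanded pose from where the row before left it, along the tool's axes as they then stand; what a row does not reach is not made up. A row lasts 1/8 s, in which the tool goes at most 62.5 mm and 10.7 degrees, less where a joint would pass 70% of its speed; a pose out of reach is approached as far as the arm can. A call is refused whole if a number of a shift passes 0.0625 or a number of a turn 10.7, either way. A call with a gripper value outside its range is refused whole. The fingers move at their own pace and stop on an object; "force" is the grip in N (left out, the last holds). Time passes only in rows, so rows that do not move let the fingers close. It gives the time, the measured TCP pose, the force, the opening and the grip force at its end, in the units of the state.
- arm.state(): the state, without advancing time (a new reading comes with each control period).
- arm.camera(name): name is "scene" or "top" or "wrist"; returns the picture (420x560x3 uint8, blue, green, red); there is no depth.
- arm.camera_info(name): a dict with "intrinsics" (3x3 intrinsics, pixels), "world_to_cam" (4x4, takes a point from world to camera coordinates); the wrist camera has in their place "mount" (4x4, takes a point from camera to tool coordinates, whose origin is the TCP and whose axes are the flange's). Camera axes: x right, y down, z forward; pixel columns grow to the right and rows downward; lengths in m; the calibration is good to about 2 mm. The wrist camera is an equidistant fisheye: a pixel r from the principal point sees the ray r / f radians off the axis. A picture is of the moment at which its call begins: read the wrist's pose just before it. camera_info takes no time and is no camera call.
- arm.job_done(): hands the job in; it is judged then, once.
Trained networks look in the newest picture that a camera, given by its name, has taken for a name from the list of things; names that differ only in an ending like _2 or _b are one class to them, and where a whole thing is asked for, a point or a joint stands for the part that bears it (a point fixed in the world has none). Each returns a list of dicts, best first, with "p" (0 to 1); they miss things now and then, are a little off and sometimes report something else, mostly with a low value. They report only what shows in the picture. A call takes as long as a camera call.
- arm.recognise(camera, name): "location" ([x, y, z] in m, in the coordinates of the camera as it stood for that picture, good to about 4 mm: the middle of the surface that is visible of it).
- arm.tip_of(camera, name): "location" ([x, y, z] in m, in the coordinates of the camera as it stood for that picture, good to about 4 mm: a listed point, or the origin of a listed thing).
The state is a dict: "clock": time; "q": joint angles; "joint_vel": joint speeds; "effort": joint torques, N m; "tool_pos": TCP position; "eef_rot": TCP orientation; "contact_force": force on the tool from outside, world axes, zero at the start; "wrist_torque": the same for the moment, N m; "opening": opening from 0.0 (shut) to 1.0 (fully open); "finger_force": force on a finger pad.
Only numpy, scipy, OpenCV 4.12 (cv2) and the standard library are available. Lean on these libraries where they do the work, as an engineer would, in place of code of your own. Each camera call takes 0.05 s, during which the arm holds its last target. There are 200 camera calls.

### The job

The tray of the blue blank magazine is held shut by a hidden spring catch. Take the screwdriver from its rack, feel with its blade through the three small holes of the sloping panel for the one with the springy catch behind it, and press gently (never force it against a hard stop) until the tray springs out. Hang the screwdriver back upright in the rack hole, pull the tray by its handle fully out to its stop, and do not knock the mouse or the small blue-lidded box about.

Things in the scene. Friction and masses are not known exactly. Their poses are not given: they have to be found in the camera images.
- housing: Blue sheet-metal magazine, 170 deep x 150 wide x 112 mm high, fixed to the worktop. Origin at the centre of its underside; x points to its back, y to its left, z up; the tray front and the sloping panel face -x (the robot's side). Flat top at 112 mm over the rear half; in front of it the panel slopes down to 72 mm at the front edge.
- release_panel (a point): Bare aluminium sloping panel of the magazine, 80 mm up the slope x 150 mm wide, 4 mm thick, with three 12 mm round holes in a row across it, 30 mm apart. Origin on its outer face at its centre; z is its outward normal (leaning 30 degrees from vertical towards the magazine's front), x points up the slope, y to the magazine's left. The blade must go in along -z.
- hole_left (a point): Centre of the mouth of the left hole (towards the magazine's +y), on the outer face. How the catch feels: springy, about 5 N to start and 8 N at its hard stop 12 mm further in; the tray is freed after about 6 to 7 mm of that travel and then springs out within half a second.
- hole_mid (a point): Centre of the middle hole's mouth, on the outer face. Behind the panel a spring catch carries a flat pad 40 mm wide along the row; it is black, can hardly be seen, and sits at an unknown place, behind one hole or partly behind two, its face 18 to 28 mm below the outer face (differs each time). A hole without it ends on a hard blank deck 45 mm below the outer face.
- hole_right (a point): Centre of the mouth of the right hole (-y), on the outer face. Pressing on after the catch, or the blade, has met a hard stop would damage the magazine: the force between the screwdriver and the magazine must stay below 60 N.
- tray (a joint): How far the tray is out, in m: 0 shut and latched, about 0.035 to 0.06 after it has sprung out, 0.10 at its stop. It slides towards the magazine's -x; friction about 2 N; it stays where it is left, and cannot be pulled out while latched.
- tray_handle (a point): Middle of the tray's round steel handle bar, 12 mm thick and 70 mm long along the magazine's y, 50 mm in front of the grey tray front (146 wide, top edge at 68 mm), bar centre 45 mm above the worktop; posts of 10 mm at its two ends. Moves with the tray. It can be pinched from above at its middle, fingers closing along the magazine's x.
- driver: Orange-handled screwdriver, 197 mm long, 70 g, loose, hanging upright in its rack, blade down. Its own y axis points (within 4 degrees) from the blade to the handle end; origin halfway along, 12 mm to the side of the axis. Steel blade 6 mm thick and about 107 mm long, handle about 24 mm thick and 80 mm long with a 28 mm collar and a 21 mm thick shoulder, 112 mm above the tip, on which it hangs.
- driver_tip (a point): Point of the screwdriver blade, on its axis.
- driver_grip (a point): Middle of the screwdriver's handle, on its axis, 159 mm from the tip: the place to grip. The line from here to the tip is the blade's axis.
- rack: Tool rack fixed to the worktop: dark foot 90 x 60 mm, a post at its back, and a light wooden block 75 x 60 mm, 60 mm thick, whose top is 128 mm above the worktop. Origin on the worktop, 5 mm in front of the foot's middle.
- rack_hole (a point): Centre of the mouth of the 15 mm square hole that runs down through the rack's wooden block, at the block's top; the screwdriver hangs in it on its conical shoulder, its tip about 18 mm above the worktop. The hole lies 8 mm in front of the rack's origin.
- feeler_box: Small white box with a blue lid, 53 x 67 x 24 mm, on the worktop beside the magazine; leave alone. Origin at the centre of its underside.
- mouse: Black computer mouse, 111 x 66 x 40 mm, on the worktop near the robot; leave alone. Origin at the centre of its underside.

How it is judged:
By the outcome, as a careful person would: the job done as asked, in the order asked, and still so for the second after the job is handed in, with the robot touching nothing.
It also fails if it takes over 64 s, if anything falls off the work surface, if the arm or the gripper's body presses on something with over 40 N, if the wrist force passes 120 N, or if a joint passes its speed limit or range.

## Working session

There is one attempt and no reset: what is moved stays moved. The work goes in short steps, Python scripts to look and compute and a tool call to move; the robot and the scene stay as the last step left them, time stands still between calls to the robot, and variables do not carry over. Pictures are saved under pics/ and viewed, at most 10 in all, crops included, and the job is handed in when it is done.

Besides the shell and the picture viewer there is one more tool, called by a JSON object that holds its "op" and its "data", one argument or row to a line. servo_tool: Moves the arm, as the interface text tells. Its arguments: {"type":"object","properties":{"plan":{"type":"array"},"force":{"type":"number"}},"required":["plan"]}

```bash
mkdir -p pics
cat > h.py <<'E'
import numpy as np, cv2
from scipy.spatial.transform import Rotation as R
from plant import arm
np.set_printoptions(precision=4,suppress=True)
def T():
    s=arm.state();M=np.eye(4);M[:3,:3]=R.from_rotvec(s['eef_rot']).as_matrix();M[:3,3]=s['tool_pos'];return M
def c2w(c):
    i=arm.camera_info(c)
    return T()@np.array(i['mount']) if c=='wrist' else np.linalg.inv(np.array(i['world_to_cam']))
def find(c,n,f='tip_of',k=1):
    M=c2w(c); r=getattr(arm,f)(c,n)
    return [(round(d['p'],2),(M@np.r_[d['location'],1])[:3]) for d in r[:k]]
def st():
    s=arm.state();print('t',s['clock'],'pos',np.array(s['tool_pos']),'rot',np.array(s['eef_rot']),'F',np.array(s['contact_force']),'open',s['opening'],'ff',s['finger_force'],'q',np.array(s['q']))
E
python3 - <<'E'
from h import *
st();print(T())
names=['housing','release_panel','hole_left','hole_mid','hole_right','tray_handle','driver','driver_tip','driver_grip','rack','rack_hole','feeler_box','mouse']
for c in ['scene','top']:
    cv2.imwrite(f'pics/{c}0.png',arm.camera(c))
    for n in names: print(c,n,find(c,n))
st()
E
```

```text
t 0.0 pos [0.1984 0.539  0.1752] rot [-0.5512 -3.0923  0.0028] F [-1.2341  0.4204  0.1319] open 0.9979576901761473 ff 0.0 q [ 1.097   0.2766  1.5061 -0.      1.3607 -0.121 ]
[[-0.9384  0.3455 -0.0008  0.1984]
 [ 0.3455  0.9384 -0.0016  0.539 ]
 [ 0.0002 -0.0018 -1.      0.1752]
 [ 0.      0.      0.      1.    ]]
scene housing [(0.83, array([0.6716, 0.2163, 0.0003]))]
scene release_panel [(0.72, array([0.6254, 0.2084, 0.0949]))]
scene hole_left [(0.89, array([0.6275, 0.2412, 0.0968]))]
scene hole_mid [(0.87, array([0.6263, 0.2153, 0.0906]))]
scene hole_right [(0.91, array([0.6329, 0.1846, 0.0946]))]
scene tray_handle [(0.76, array([0.5293, 0.2098, 0.0462]))]
scene driver [(0.82, array([0.4484, 0.385 , 0.1186]))]
scene driver_tip []
scene driver_grip []
scene rack []
scene rack_hole [(0.84, array([0.4468, 0.3756, 0.1262]))]
scene feeler_box [(0.79, array([0.6544, 0.0557, 0.0025]))]
scene mouse [(0.6, array([ 0.3511,  0.1221, -0.004 ]))]
top housing [(0.95, array([ 0.6687,  0.215 , -0.0004]))]
top release_panel [(0.78, array([0.6236, 0.2166, 0.0938]))]
top hole_left [(0.64, array([0.6215, 0.2141, 0.0924]))]
top hole_mid [(0.58, array([0.6293, 0.2101, 0.096 ]))]
top hole_right [(0.9, array([0.6263, 0.1847, 0.0969]))]
top tray_handle [(0.74, array([0.5238, 0.2135, 0.0436]))]
top driver [(0.49, array([0.4497, 0.3874, 0.1155]))]
top driver_tip []
top driver_grip [(0.68, array([0.4518, 0.3761, 0.1782]))]
top rack [(0.69, array([0.4548, 0.3737, 0.0003]))]
top rack_hole [(0.93, array([0.4472, 0.3789, 0.1285]))]
top feeler_box [(0.86, array([0.6555, 0.0535, 0.0039]))]
top mouse [(0.83, array([ 0.3511,  0.1291, -0.0036]))]
t 1.4 pos [0.1987 0.5396 0.1761] rot [0.5513 3.0928 0.0002] F [-1.0149  0.7418 -0.0735] open 1.0018214289128888 ff 0.0 q [ 1.097   0.2759  1.5049 -0.      1.3607 -0.121 ]
```

View pics/scene0.png

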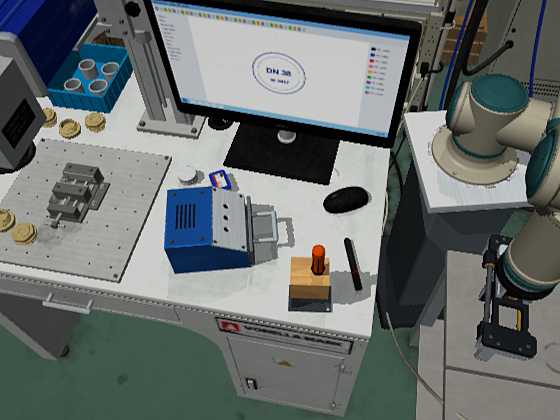

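View pics/top0.png

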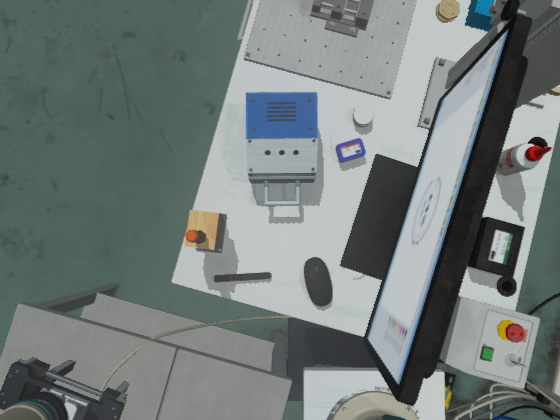

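Scene: magazine is nearly square to the world, holes at about (267,152), (281,152), (296,152) in the top view; the driver is in the rack at about (193,236). The mouse (318,281) and the box (351,150) are clear of the path. Next I'll refine the holes and the housing yaw.

```bash
cat >> h.py <<'E'
def ray(c,uv):
    i=arm.camera_info(c);M=c2w(c);K=np.array(i['intrinsics'])
    d=np.linalg.inv(K)@np.r_[uv,1]
    if c=='wrist':
        x,y=d[:2];r=np.hypot(x,y);d=np.r_[np.sin(r)*np.array([x,y])/max(r,1e-9),np.cos(r)]
    return M[:3,3],M[:3,:3]@d
def onz(c,uv,z):
    o,d=ray(c,uv);return o+d*(z-o[2])/d[2]
def blobs(img,x0,y0,x1,y1,th,amin=8,amax=400):
    g=cv2.cvtColor(img,cv2.COLOR_BGR2GRAY)[y0:y1,x0:x1]
    n,l,s,c=cv2.connectedComponentsWithStats((g<th).astype('uint8'))
    w=[]
    for k in range(1,n):
        if amin<=s[k,4]<=amax:
            m=(l==k)|(cv2.dilate((l==k).astype('uint8'),np.ones((3,3)))>0)
            ww=np.clip(180.-g,0,None)*m;yy,xx=np.mgrid[:g.shape[0],:g.shape[1]]
            w.append((s[k,4],(ww*xx).sum()/ww.sum()+x0,(ww*yy).sum()/ww.sum()+y0))
    return w
E
python3 - <<'E'
from h import *
t=cv2.imread('pics/top0.png');s=cv2.imread('pics/scene0.png')
for b in blobs(t,258,143,306,162,100,5): print('top',b,onz('top',b[1:],0.092))
for b in blobs(s,214,200,238,245,100,5): print('scene',b,onz('scene',b[1:],0.092))
print('front-L/R top corners', [onz('top',p,0.112) for p in [(247,93),(317,93)]])
big=np.hstack([cv2.resize(t[80:260,180:370],None,fx=2.1,fy=2.1,interpolation=cv2.INTER_CUBIC),cv2.resize(s[170:350,155:345],None,fx=2.1,fy=2.1,interpolation=cv2.INTER_CUBIC)])
cv2.imwrite('pics/z0.png',big)
E
```

```text
top (np.int32(18), np.float64(267.16207627118644), np.float64(152.23446327683615)) [0.6295 0.2453 0.092 ]
top (np.int32(19), np.float64(281.2810754189944), np.float64(152.13896648044692)) [0.63   0.2153 0.092 ]
top (np.int32(19), np.float64(295.3659305993691), np.float64(152.05853487556956)) [0.6305 0.1854 0.092 ]
scene (np.int32(15), np.float64(225.01339124140426), np.float64(205.9790083242852)) [0.6299 0.182  0.092 ]
scene (np.int32(17), np.float64(225.19332645338838), np.float64(217.32438940488476)) [0.6295 0.212  0.092 ]
scene (np.int32(15), np.float64(225.56451612903226), np.float64(229.11290322580646)) [0.6286 0.2422 0.092 ]
scene (np.int32(7), np.float64(214.9825673534073), np.float64(241.3296354992076)) [0.6507 0.2707 0.092 ]
front-L/R top corners [array([0.7508, 0.2886, 0.112 ]), array([0.7524, 0.1416, 0.112 ])]
```

View pics/z0.png

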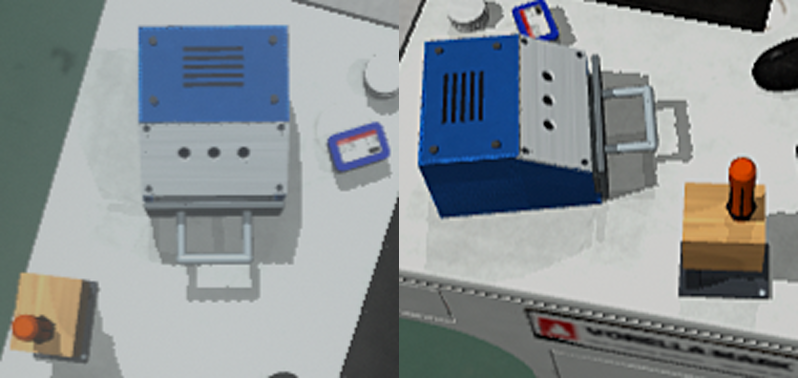

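Run:
```python
from h import *
def tri(a,b):
    A=[];y=[]
    for c,uv in (('top',a),('scene',b)):
        o,d=ray(c,uv);d=d/np.linalg.norm(d);P=np.eye(3)-np.outer(d,d);A.append(P);y.append(P@o)
    A=np.vstack(A);y=np.hstack(y);x=np.linalg.lstsq(A,y,rcond=None)[0];return x,np.linalg.norm(A@x-y)
t=[(267.16,152.23),(281.28,152.14),(295.37,152.06)];s=[(225.56,229.11),(225.19,217.32),(225.01,205.98)]
for a,b in zip(t,s): print(tri(a,b))
for c in('top','scene'): print(c,c2w(c)[:3,3])
# rack hole refinement candidates, driver handle end (z=.215)
print(onz('top',(180+27/2.1,80+327/2.1),0.213), onz('scene',(155+342/2.1,170+165/2.1),0.205))
print('block corners',[onz('top',(180+a/2.1,80+b/2.1),0.128) for a,b in((22,273),(84,282),(77,357))])
for n in ('driver_grip','rack_hole','driver'): print(n,find('scene',n,k=2),find('top',n,k=2))
```

```text
(array([0.6283, 0.2452, 0.0968]), np.float64(0.00027923620143675024))
(array([0.6289, 0.2154, 0.0971]), np.float64(5.0030870469333306e-05))
(array([0.6294, 0.1856, 0.0971]), np.float64(9.034512400424587e-05))
top [0.4446 0.2227 0.9899]
scene [0.5245 0.8244 0.9945]
[0.45   0.3751 0.213 ] [0.4493 0.3699 0.205 ]
block corners [array([0.5024, 0.3978, 0.128 ]), array([0.4943, 0.3381, 0.128 ]), array([0.4225, 0.3434, 0.128 ])]
driver_grip [] [(0.68, array([0.4518, 0.3761, 0.1782]))]
rack_hole [(0.84, array([0.4468, 0.3756, 0.1262]))] [(0.93, array([0.4472, 0.3789, 0.1285])), (0.32, array([0.6284, 0.185 , 0.0957]))]
driver [(0.82, array([0.4484, 0.385 , 0.1186]))] [(0.49, array([0.4497, 0.3874, 0.1155]))]
```

{"op": "servo_tool", "data": {
  "plan": [
    [0,0,-0.06,0,0,0,0.08],
    [-0.06,-0.014,-0.06,0,0,0,0.08],
    [-0.06,-0.014,0,0,0,0,0.08],
    [-0.06,-0.014,0,0,0,0,0.08],
    [-0.06,-0.014,0,0,0,0,0.08]
  ],
  "force": 45
}}

```text
clock: 2.33
tool_pos: [0.3919, 0.4124, 0.28]
eef_rot: [0.55, 3.092, 0.002]
contact_force: [-0.0, 0.2, -0.1]
opening: 0.854
finger_force: 0.0
```

{"op": "servo_tool", "data": {
  "plan": [
    [-0.05,-0.01,0,0,0,0,0.06],
    [0,0,0,0,0,-10.6,0.06],
    [0,0,0,0,0,-10.6,0.06],
    [0,0,0,0,0,0,0.06]
  ]
}}

```text
clock: 2.82
tool_pos: [0.4341, 0.3865, 0.2796]
eef_rot: [0.023, -3.141, -0.0]
contact_force: [0.0, 0.4, -0.3]
opening: 0.639
finger_force: 0.0
```

Run:
```python
from h import *
st();print(T()[:3,:3])
cv2.imwrite('pics/w1.png',arm.camera('wrist'))
for n in ('driver_grip','rack_hole','driver','driver_tip','hole_mid'): print(n,find('wrist',n,k=2))
print(arm.camera_info('wrist'))
```

```text
t 2.825 pos [0.4341 0.3865 0.2796] rot [ 0.0228 -3.1414 -0.0001] F [ 0.0222  0.4028 -0.3419] open 0.6385067715721028 ff 0.0 q [ 0.6077  0.2478  1.2934  0.0001  1.6004 -0.9776]
[[-0.9999 -0.0145 -0.0001]
 [-0.0145  0.9999  0.    ]
 [ 0.0001  0.     -1.    ]]
driver_grip [(0.94, array([0.4477, 0.3781, 0.1713]))]
rack_hole [(0.76, array([0.447 , 0.3789, 0.1303]))]
driver [(0.64, array([0.4481, 0.3944, 0.1165]))]
driver_tip []
hole_mid []
{'intrinsics': array([[325.1923,   0.    , 281.1335],
       [  0.    , 325.1923, 214.278 ],
       [  0.    ,   0.    ,   1.    ]]), 'mount': array([[-0.0005, -0.9694, -0.2454,  0.0714],
       [ 1.    , -0.0004, -0.0005,  0.0007],
       [ 0.0003, -0.2454,  0.9694, -0.2076],
       [ 0.    ,  0.    ,  0.    ,  1.    ]])}
```

View pics/w1.png

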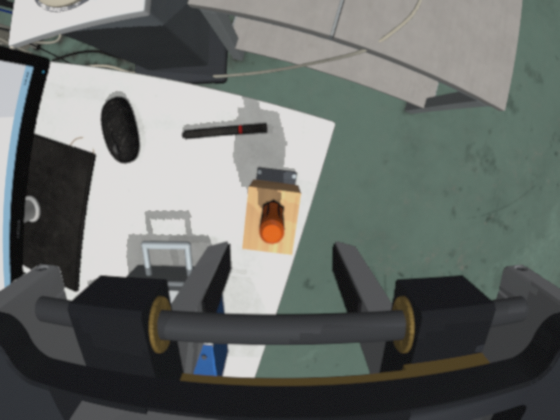

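The wrist view shows the orange handle upright at about (271,228), below and between the fingers. I'll descend and grip it.

{"op": "servo_tool", "data": {
  "plan": [
    [-0.015,-0.0095,0.03,0,0,0,0.06],
    [0,0,0.046,0,0,0,0.06],
    [0,0,0.046,0,0,0,0.06],
    [0,0,0,0,0,0,0.06]
  ]
}}

```text
clock: 3.62
tool_pos: [0.4465, 0.3759, 0.1544]
eef_rot: [0.026, -3.135, 0.007]
contact_force: [-0.4, 0.0, -0.0]
opening: 0.639
finger_force: 0.0
```

Run:
```python
from h import *
st()
cv2.imwrite('pics/w2.png',arm.camera('wrist')[100:420])
for n in ('driver_grip','rack_hole'): print(n,find('wrist',n,k=2))
```

```text
t 3.625 pos [0.4465 0.3759 0.1544] rot [ 0.0263 -3.1346  0.0069] F [-0.3926  0.0426 -0.0113] open 0.6389943630717778 ff 0.0 q [ 0.5806  0.3066  1.5151  0.      1.3281 -1.007 ]
driver_grip [(0.59, array([0.4511, 0.38  , 0.1786]))]
rack_hole [(0.95, array([0.4527, 0.3804, 0.1332])), (0.71, array([0.5309, 0.2145, 0.0476]))]
```

View pics/w2.png

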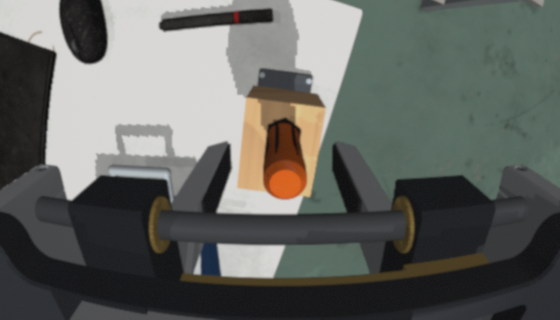

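Run:
```python
from h import *
st()
im=arm.camera('wrist');b,g,r=[im[...,k].astype(int) for k in range(3)]
m=((r>190)&(g<130)&(b<80)).astype('uint8')
n,l,s,c=cv2.connectedComponentsWithStats(m);k=1+s[1:,4].argmax();print(s[k],c[k])
for z in(.21,.215):print(onz('wrist',c[k],z))
st()
```

```text
t 3.775 pos [0.4504 0.3785 0.1598] rot [-0.027   3.1384  0.0032] F [-0.7576  0.4786  0.798 ] open 0.6373616529829955 ff 0.0 q [ 0.5806  0.3028  1.5068  0.0001  1.3283 -1.0074]
[266 260  33  28 699] [281.3834 273.6981]
[0.4515 0.3793 0.21  ]
[0.4491 0.3792 0.215 ]
t 3.825 pos [0.4506 0.3787 0.1602] rot [-0.027   3.1376  0.004 ] F [ 1.2116 -0.0407  0.727 ] open 0.6349815779839919 ff 0.0 q [ 0.5806  0.3024  1.5064  0.0001  1.3281 -1.0074]
```

{"op": "servo_tool", "data": {
  "plan": [
    [0,0,0,0,0,0,0.06],
    [0,0,0,0,0,0,0.045],
    [0,0,0,0,0,0,0.035],
    [0,0,0,0,0,0,0.028],
    [0,0,0,0,0,0,0.024]
  ]
}}

```text
clock: 4.45
tool_pos: [0.4491, 0.3775, 0.1576]
eef_rot: [0.027, -3.141, -0.0]
contact_force: [-0.5, -0.2, -0.5]
opening: 0.267
finger_force: 0.0
```

{"op": "servo_tool", "data": {
  "plan": [
    [0,0,0,0,0,0,0.02],
    [0,0,0,0,0,0,0.015],
    [0,0,0,0,0,0,0.01],
    [0,0,0,0,0,0,0.01]
  ]
}}

```text
clock: 4.95
tool_pos: [0.4491, 0.3775, 0.1577]
eef_rot: [0.027, -3.141, -0.0]
contact_force: [-0.8, 0.6, -0.5]
opening: 0.238
finger_force: 45.0
```

Run:
```python
from h import *
st();print(T())
```

```text
t 4.95 pos [0.4491 0.3775 0.1577] rot [ 0.0271 -3.1415 -0.    ] F [-0.779   0.5573 -0.4892] open 0.23808723814168695 ff 44.999901512637734 q [ 0.5803  0.304   1.5106  0.      1.3271 -1.0077]
[[-0.9999 -0.0172 -0.      0.4491]
 [-0.0172  0.9999  0.      0.3775]
 [ 0.      0.     -1.      0.1577]
 [ 0.      0.      0.      1.    ]]
```

{"op": "servo_tool", "data": {
  "plan": [
    [0,0,-0.02,0,0,0,0.01],
    [0,0,-0.04,0,0,0,0.01],
    [0,0,-0.04,0,0,0,0.01],
    [0,0,-0.04,0,0,0,0.01],
    [0,0,-0.03,0,0,0,0.01]
  ]
}}

```text
clock: 5.58
tool_pos: [0.4493, 0.3776, 0.3296]
eef_rot: [-0.027, 3.14, 0.002]
contact_force: [-0.2, 0.4, -0.9]
opening: 0.241
finger_force: 45.0
```

{"op": "servo_tool", "data": {
  "plan": [
    [0,0,0,0,0,0,0.01],
    [0,0,0,0,0,0,0.01],
    [0,0,0,0,0,0,0.01]
  ]
}}

```text
clock: 5.95
tool_pos: [0.4484, 0.377, 0.3257]
eef_rot: [0.027, -3.138, 0.003]
contact_force: [0.8, 0.3, -0.0]
opening: 0.239
finger_force: 45.0
```

Run:
```python
from h import *
st();M=np.linalg.inv(T())
ims=[]
for c in('wrist','top','scene'):
    ims.append(arm.camera(c))
    for n in ('driver_tip','driver_grip','rack_hole'):
        f=find(c,n)
        if f: print(c,n,f[0], 'tool:',(M@np.r_[f[0][1],1])[:3])
cv2.imwrite('pics/w3.png',np.hstack([cv2.resize(ims[0][150:400,180:400],None,fx=1.8,fy=2),cv2.resize(ims[2][200:325,270:370],None,fx=4,fy=4)]))
```

```text
t 5.95 pos [0.4484 0.377  0.3257] rot [ 0.027  -3.1385  0.0029] F [ 0.8464  0.3352 -0.0077] open 0.23896823885287807 ff 44.999853037297726 q [ 0.5804  0.2533  1.1774  0.0001  1.7145 -1.0076]
wrist driver_tip (0.55, array([0.4456, 0.3781, 0.1871])) tool: [0.0023 0.0014 0.1386]
wrist driver_grip (0.64, array([0.4507, 0.3775, 0.3417])) tool: [-0.0023  0.0004 -0.016 ]
wrist rack_hole (0.6, array([0.4493, 0.3769, 0.3435])) tool: [-0.0008 -0.0002 -0.0178]
scene driver_tip (0.68, array([0.442 , 0.3769, 0.1877])) tool: [0.006  0.0002 0.138 ]
scene driver_grip (0.71, array([0.4479, 0.3758, 0.3502])) tool: [ 0.0006 -0.0012 -0.0245]
scene rack_hole (0.55, array([0.4489, 0.3786, 0.129 ])) tool: [-0.0011  0.002   0.1967]
```

View pics/w3.png

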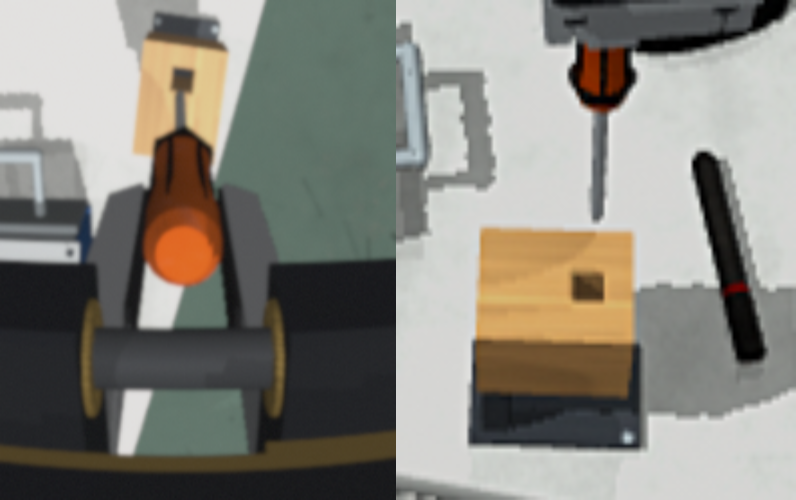

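The handle is held firmly, the blade hangs straight below (tip at scene pixel ~(320,255)), and the empty square hole is at scene (318,272). Now I'll fix the tip in tool coordinates.

Run:
```python
from h import *
st();M=np.linalg.inv(T())
A=[];y=[]
for c,uv in (('wrist',(280.6,196.5)),('scene',(320.2,254.6))):
    o,d=ray(c,uv);d/=np.linalg.norm(d);P=np.eye(3)-np.outer(d,d);A.append(P);y.append(P@o)
    p=onz(c,uv,.186);print(c,p,'tool',(M@np.r_[p,1])[:3])
x=np.linalg.lstsq(np.vstack(A),np.hstack(y),rcond=None)[0];print(x,(M@np.r_[x,1])[:3])
print('hole',onz('scene',(318,271.7),.128),onz('wrist',(281.1,190),.128))
for c in('wrist','scene'):
    arm.camera(c)
    print(c,find(c,'driver_tip'),find(c,'driver_grip'))
st()
```

```text
t 6.55 pos [0.4491 0.3775 0.3277] rot [-0.027   3.1414  0.0002] F [ 0.3739 -0.2895 -0.8586] open 0.2395424916673353 ff 44.99969878233969 q [ 0.5803  0.2521  1.1741  0.0001  1.7152 -1.0077]
wrist [0.4461 0.3774 0.186 ] tool [ 0.0031 -0.0001  0.1417]
scene [0.4446 0.3719 0.186 ] tool [ 0.0047 -0.0055  0.1417]
[0.4449 0.3771 0.1946] [ 0.0042 -0.0003  0.1331]
hole [0.447  0.3766 0.128 ] [0.449 0.378 0.128]
wrist [(0.94, array([0.4433, 0.3723, 0.1878]))] [(0.65, array([0.4484, 0.3784, 0.3413]))]
scene [(0.73, array([0.4394, 0.3739, 0.1861]))] [(0.89, array([0.4488, 0.3733, 0.3452]))]
t 6.85 pos [0.4491 0.3775 0.3277] rot [-0.027   3.1413  0.0002] F [-0.1316  0.1683 -1.3149] open 0.2403261908164526 ff 44.99972247518599 q [ 0.5803  0.2522  1.1741  0.      1.7152 -1.0077]
```

{"op": "servo_tool", "data": {
  "plan": [
    [-0.0335,-0.0547,0,0,0,0,0.01],
    [-0.0335,-0.0547,0,0,0,0,0.01],
    [-0.0335,-0.0547,0,0,0,0,0.01],
    [0,0,0,0,-10.5,0,0.01],
    [0,0,0,0,-10.5,0,0.01]
  ]
}}

```text
clock: 7.48
tool_pos: [0.5521, 0.218, 0.3273]
eef_rot: [-0.019, 2.77, 0.004]
contact_force: [0.6, 1.0, -0.2]
opening: 0.238
finger_force: 45.0
```

{"op": "servo_tool", "data": {
  "plan": [
    [0,0,0,0,-10.5,0,0.01],
    [0,0,0,0,0,0,0.01],
    [0,0,0,0,0,0,0.01]
  ]
}}

```text
clock: 7.85
tool_pos: [0.5512, 0.22, 0.3299]
eef_rot: [-0.022, 2.59, 0.008]
contact_force: [-0.4, 0.2, -0.6]
opening: 0.237
finger_force: 45.0
```

Run:
```python
from h import *
st();print(T())
P=np.array([.5524,.2152,.2307]);print((np.linalg.inv(T())@np.r_[P,1])[:3])
```

```text
t 7.85 pos [0.5512 0.22   0.3299] rot [-0.0223  2.5897  0.008 ] F [-0.4011  0.1757 -0.6284] open 0.2368441739582548 ff 44.99973401427269 q [ 0.4007 -0.0461  1.6599 -0.2308  1.0207 -1.1173]
[[-0.8515 -0.0175  0.5241  0.5512]
 [-0.0143  0.9998  0.0102  0.22  ]
 [-0.5242  0.0012 -0.8516  0.3299]
 [ 0.      0.      0.      1.    ]]
[ 0.0511 -0.0049  0.0851]
```

{"op": "servo_tool", "data": {
  "plan": [
    [0.02,-0.002,0.03,0,0,0,0.01],
    [0.02,-0.0025,0.03,0,0,0,0.01],
    [0.011,0,0.015,0,0,0,0.01],
    [0,0,0,0,0,0,0.01],
    [0,0,0,0,0,0,0.01]
  ]
}}

```text
clock: 8.48
tool_pos: [0.5486, 0.2154, 0.2395]
eef_rot: [-0.021, 2.589, 0.008]
contact_force: [-0.2, 0.5, 0.0]
opening: 0.239
finger_force: 45.0
```

Run:
```python
from h import *
ims={}
for c in('wrist','scene','top'):
    ims[c]=arm.camera(c)
    for n in ('driver_tip','hole_left','hole_mid','hole_right'):
        f=find(c,n)
        if f: print(c,n,f[0],(np.linalg.inv(T())@np.r_[f[0][1],1])[:3])
    cv2.imwrite(f'pics/{c}4.png',ims[c])
st()
cv2.imwrite('pics/v4.png',np.hstack([cv2.resize(ims['wrist'][70:320,180:380],None,fx=2,fy=2),cv2.resize(ims['scene'][165:265,195:275],None,fx=5,fy=5)]))
```

```text
wrist driver_tip (0.81, array([0.6178, 0.2167, 0.1183])) [0.0037 0.0001 0.1398]
wrist hole_left (0.73, array([0.6249, 0.2461, 0.0935])) [0.0096 0.0294 0.1649]
wrist hole_mid (0.88, array([0.6301, 0.2148, 0.0935])) [ 0.005  -0.0018  0.1674]
wrist hole_right (0.98, array([0.626 , 0.1851, 0.0965])) [ 0.0068 -0.0313  0.1623]
scene driver_tip (0.77, array([0.6135, 0.2128, 0.1155])) [ 0.0063 -0.0033  0.1396]
scene hole_left (0.69, array([0.6284, 0.2418, 0.0963])) [0.0029 0.0255 0.164 ]
scene hole_mid (0.59, array([0.6286, 0.2162, 0.0928])) [ 0.0048 -0.0001  0.1667]
scene hole_right (0.84, array([0.632 , 0.1829, 0.0913])) [ 0.0032 -0.0334  0.1694]
top driver_tip (0.75, array([0.6174, 0.2112, 0.1159])) [ 0.0021 -0.0048  0.141 ]
top hole_left (0.93, array([0.6271, 0.2443, 0.0897])) [0.007  0.0281 0.1687]
top hole_mid (0.68, array([0.629 , 0.246 , 0.0901])) [0.0052 0.0298 0.1692]
top hole_right (0.62, array([0.6274, 0.1852, 0.0945])) [ 0.0051 -0.0309  0.164 ]
t 9.225 pos [0.5455 0.2147 0.2371] rot [-0.0223  2.5918  0.0064] F [-0.6101 -0.9395 -0.349 ] open 0.23780057728976992 ff 44.99963594600558 q [ 0.3943 -0.0112  1.8545 -0.2717  0.7991 -1.0532]
```

View pics/v4.png

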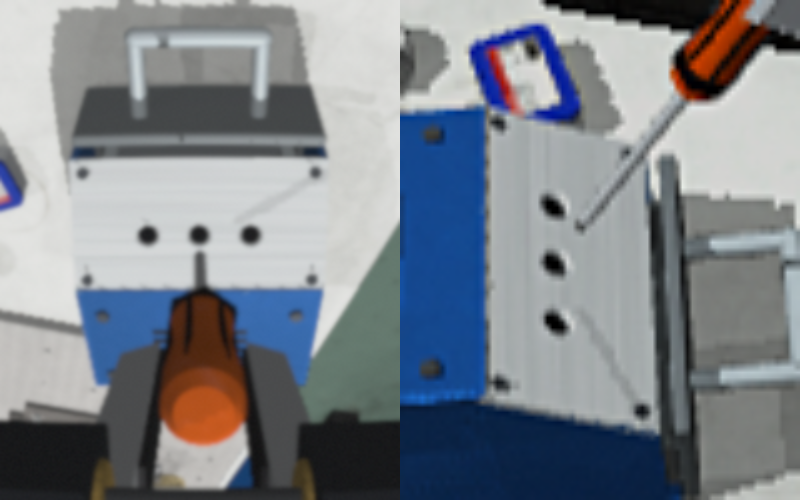

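```bash
cat > rel.py <<'E'
from h import *
def rel():
    st();Ti=np.linalg.inv(T());im=arm.camera('wrist');M=T()
    i=arm.camera_info('wrist');Mt=np.array(i['mount']);K=np.array(i['intrinsics'])
    def tray(uv):
        d=np.linalg.inv(K)@np.r_[uv,1];r=np.hypot(*d[:2]);d=np.r_[np.sin(r)/r*d[:2],np.cos(r)];return Mt[:3,3],Mt[:3,:3]@d
    n=np.array([-.5,-.0086,.866]);p0=np.array([.6289,.2154,.097])
    nt=Ti[:3,:3]@n;pt=(Ti@np.r_[p0,1])[:3]
    bl=blobs(im,240,165,325,200,75,15,150)
    for b in bl:
        o,d=tray(b[1:]);h=o+d*(nt@(pt-o))/(nt@d);print('hole px',b,'tool',h,'world',(M@np.r_[h,1])[:3])
    print('p0 tool',pt,'normal tool',nt)
    for uv in((280,196),(280,197)):
        o,d=tray(uv);print('tip tool',o+d*(.140-o[2])/d[2])
    cv2.imwrite('pics/rel.png',cv2.resize(im[165:225,230:330],None,fx=6,fy=6,interpolation=cv2.INTER_CUBIC))
    return im
E
python3 -c "
from rel import *
rel();s=arm.camera('scene');cv2.imwrite('pics/s5.png',s)
o,d=ray('scene',(231.4,210.6));M=np.linalg.inv(T());o=(M@np.r_[o,1])[:3];d=M[:3,:3]@d;print('scene tip tool',o+d*(.14-o[2])/d[2])
h=(M@np.r_[ .6289,.2154,.097,1])[:3]
st()"
```

```text
t 9.225 pos [0.5455 0.2147 0.2371] rot [-0.0223  2.5918  0.0064] F [-0.6101 -0.9395 -0.349 ] open 0.23780057728976992 ff 44.99963594600558 q [ 0.3943 -0.0112  1.8545 -0.2717  0.7991 -1.0532]
hole px (np.int32(44), np.float64(254.24101103595586), np.float64(190.92737629049483)) tool [ 0.006  -0.0308  0.1629] world [0.6261 0.1854 0.0951]
hole px (np.int32(46), np.float64(279.7573170731707), np.float64(191.14611973392462)) tool [ 0.0056 -0.0012  0.1629] world [0.6258 0.215  0.0952]
hole px (np.int32(44), np.float64(305.48787699586046), np.float64(190.8971023063276)) tool [0.006  0.0287 0.1629] world [0.625  0.2448 0.0951]
p0 tool [ 0.0021 -0.0008  0.163 ] normal tool [-0.0261  0.0001 -0.9997]
tip tool [ 0.0044 -0.0008  0.14  ]
tip tool [ 0.0032 -0.0008  0.14  ]
scene tip tool [ 0.006  -0.0048  0.14  ]
t 9.325 pos [0.5456 0.2147 0.2371] rot [-0.0223  2.5917  0.0064] F [-0.2186 -0.0873  0.4067] open 0.2404388300770483 ff 45.00000614672899 q [ 0.3943 -0.0112  1.8545 -0.2717  0.7991 -1.0533]
```

View pics/rel.png

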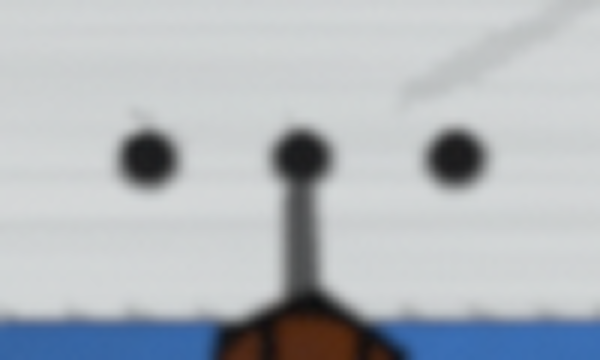

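The tip lies on the middle hole's column in the wrist view (holes at y≈191, the blade ending about 195). I'll get the tip pixel in the settled scene and top pictures by differencing.

Run:
```python
from h import *
t=arm.camera('top');cv2.imwrite('pics/t5.png',t);s=cv2.imread('pics/s5.png')
g=lambda f:cv2.cvtColor(cv2.imread(f),cv2.COLOR_BGR2GRAY).astype(int)
d=g('pics/s5.png')-g('pics/scene0.png');print('scene rows200-224 cols218-246');print(d[200:225,218:246])
d=g('pics/t5.png')-g('pics/top0.png');print('top rows145-172 cols 270-294');print(d[145:172,270:294])
st()
```

```text
scene rows200-224 cols218-246
[[  6   6   3   5   6   4   6   6   6   5   6   4   5   7   5   6   5   7
    4 -17  22  -8 -64 -18  13   8   5   6]
 [  6   5   5   6   6   6   6   5   6   5   6   5   6   5   5   6   8   7
    8  10  -3 -56 -58  15   6   6   3   5]
 [  5   5   5   6   5   6   6   6   6   6   4   5   5   5   6   7   4  -5
   15   1 -47 -58 -15  11   6   6   2   7]
 [  5   5   5   5   6   6   4   7   6   6   4   6   4   7   6   6   0  -5
   15 -43 -74  -4  12   7   6   5   3   5]
 [  5   5   5   6   6   4   3   4   5   7   4   5   6   6   5 -12   6  17
  -22 -67 -21  12   9   5   6   6   3   5]
 [  6   6   5   6   5   2   0  -1   2   6   6   5   6   6   4 -17  19 -13
  -60 -19  12   7   5   6   5   5   3   3]
 [  6   6   5   5   6   5   0   0   0   3   7   5   8   5   7  14  -3 -64
  -57  14   8   6   6   7   6   5   3   1]
 [  5   5   6   5   6   7   3   0   0   2   6   6   6   3  16  11 -49 -64
  -15  10   8   6   6   5   5   5   6   1]
 [  5   5   5   6   6   4   6   5   3   4   5   7   8  -9  18 -29 -70  -5
   10   9   6   6   5   5   6   4   3   1]
 [  6   6   6   6
[... 4103 characters left out ...]
10]
 [ 10   9  10  12   9  11   8  10  10  11   2 -17 -10 -23  12  10  10   9
    8  11   9   8  10  10]
 [  9  11   9  11   8   8   9   9   9  11   1 -19  -9 -22   9   9  10   9
    9   9   8   9   9   9]
 [  9  10  10  10  10  10  10   9   8  10   1 -20 -10 -25  10   9  10  10
   10  10   8   8   8   9]
 [  8   9  10   8   9   9   9  10   9  10   2 -18 -11 -25   6   9   9   8
    9   9   9   9  10  10]
 [ 10   9   8  10  10   9  10   9   8   5  -5 -26 -30 -52 -23   5   8  10
    7   8  10   8   9  10]]
t 9.375 pos [0.5455 0.2147 0.2371] rot [-0.0223  2.5917  0.0064] F [-0.262   0.3322  0.3705] open 0.23938677651280635 ff 44.99979763291776 q [ 0.3943 -0.0112  1.8545 -0.2717  0.7991 -1.0532]
```

Run:
```python
from h import *
A=[];y=[]
for c,uv in (('top',(282.1,156.2)),('scene',(231.2,210.6))):
    o,d=ray(c,uv);d/=np.linalg.norm(d);P=np.eye(3)-np.outer(d,d);A.append(P);y.append(P@o)
A=np.vstack(A);y=np.hstack(y);x=np.linalg.lstsq(A,y,rcond=None)[0]
Ti=np.linalg.inv(T());print('tip',x,np.linalg.norm(A@x-y),'tool',(Ti@np.r_[x,1])[:3])
for h in([.6283,.2452,.0968],[.6289,.2154,.0971],[.6294,.1856,.0971]):print('hole tool',(Ti@np.r_[h,1])[:3])
```

```text
tip [0.6148 0.2139 0.1191] 0.0016122600345450395 tool [ 0.0026 -0.002   0.1368]
hole tool [0.0023 0.029  0.1631]
hole tool [ 0.0021 -0.0008  0.1629]
hole tool [ 0.0021 -0.0306  0.1629]
```

{"op": "servo_tool", "data": {
  "plan": [
    [0.001,0,0.01,0,0,0,0.01],
    [0,0,0.008,0,0,0,0.01],
    [0,0,0.004,0,0,0,0.01],
    [0,0,0.002,0,0,0,0.01],
    [0,0,0,0,0,0,0.01]
  ]
}}

```text
clock: 10.0
tool_pos: [0.5573, 0.2149, 0.216]
eef_rot: [-0.022, 2.592, 0.006]
contact_force: [-0.7, -0.3, -0.2]
opening: 0.236
finger_force: 45.0
```

{"op": "servo_tool", "data": {
  "plan": [
    [0,0,0.002,0,0,0,0.01],
    [0,0,0.002,0,0,0,0.01],
    [0,0,0.002,0,0,0,0.01],
    [0,0,0,0,0,0,0.01]
  ]
}}

```text
clock: 10.5
tool_pos: [0.5603, 0.2149, 0.2108]
eef_rot: [-0.022, 2.592, 0.006]
contact_force: [-0.8, -0.7, -0.5]
opening: 0.236
finger_force: 45.0
```

{"op": "servo_tool", "data": {
  "plan": [
    [0,0,0.002,0,0,0,0.01],
    [0,0,0.002,0,0,0,0.01],
    [0,0,0.002,0,0,0,0.01],
    [0,0,0,0,0,0,0.01]
  ]
}}

```text
clock: 11.0
tool_pos: [0.5635, 0.215, 0.2056]
eef_rot: [-0.022, 2.592, 0.006]
contact_force: [0.3, -0.4, -0.3]
opening: 0.242
finger_force: 45.0
```

{"op": "servo_tool", "data": {
  "plan": [
    [0,0,0.002,0,0,0,0.01],
    [0,0,0.002,0,0,0,0.01],
    [0,0,0.002,0,0,0,0.01],
    [0,0,0,0,0,0,0.01]
  ]
}}

```text
clock: 11.5
tool_pos: [0.5666, 0.215, 0.2005]
eef_rot: [-0.022, 2.592, 0.006]
contact_force: [-0.7, 0.8, -1.1]
opening: 0.235
finger_force: 45.0
```

{"op": "servo_tool", "data": {
  "plan": [
    [0,0,0.002,0,0,0,0.01],
    [0,0,0.002,0,0,0,0.01],
    [0,0,0,0,0,0,0.01]
  ]
}}

```text
clock: 11.88
tool_pos: [0.5687, 0.2151, 0.1971]
eef_rot: [-0.022, 2.592, 0.006]
contact_force: [1.2, 0.1, -0.3]
opening: 0.239
finger_force: 45.0
```

{"op": "servo_tool", "data": {
  "plan": [
    [0,0,0.0015,0,0,0,0.01],
    [0,0,0.0015,0,0,0,0.01],
    [0,0,0,0,0,0,0.01]
  ]
}}

```text
clock: 12.25
tool_pos: [0.5703, 0.2152, 0.1946]
eef_rot: [-0.022, 2.592, 0.006]
contact_force: [0.5, 0.2, 0.4]
opening: 0.237
finger_force: 45.0
```

{"op": "servo_tool", "data": {
  "plan": [
    [0,0,0.0015,0,0,0,0.01],
    [0,0,0.0015,0,0,0,0.01],
    [0,0,0,0,0,0,0.01]
  ]
}}

```text
clock: 12.62
tool_pos: [0.5718, 0.2151, 0.192]
eef_rot: [-0.022, 2.592, 0.006]
contact_force: [-0.2, -0.5, -0.3]
opening: 0.239
finger_force: 45.0
```

{"op": "servo_tool", "data": {
  "plan": [
    [0,0,0.0015,0,0,0,0.01],
    [0,0,0.0015,0,0,0,0.01],
    [0,0,0,0,0,0,0.01]
  ]
}}

```text
clock: 13.0
tool_pos: [0.5734, 0.2152, 0.1895]
eef_rot: [-0.022, 2.592, 0.006]
contact_force: [-0.0, 0.4, 0.3]
opening: 0.237
finger_force: 45.0
```

{"op": "servo_tool", "data": {
  "plan": [
    [0,0,0.0015,0,0,0,0.01],
    [0,0,0.0015,0,0,0,0.01],
    [0,0,0,0,0,0,0.01]
  ]
}}

```text
clock: 13.38
tool_pos: [0.575, 0.2152, 0.1869]
eef_rot: [-0.022, 2.592, 0.006]
contact_force: [0.1, -0.6, -0.3]
opening: 0.234
finger_force: 45.0
```

{"op": "servo_tool", "data": {
  "plan": [
    [0,0,0.0015,0,0,0,0.01],
    [0,0,0.0015,0,0,0,0.01],
    [0,0,0,0,0,0,0.01]
  ]
}}

```text
clock: 13.75
tool_pos: [0.5765, 0.2152, 0.1843]
eef_rot: [-0.022, 2.592, 0.006]
contact_force: [-0.2, -0.3, -0.6]
opening: 0.242
finger_force: 45.0
```

{"op": "servo_tool", "data": {
  "plan": [
    [0,0,-0.006,0,0,0,0.01],
    [0,0,-0.013,0,0,0,0.01],
    [0,0,-0.016,0,0,0,0.01],
    [0,0,-0.013,0,0,0,0.01],
    [0,0,0,0,0,0,0.01]
  ]
}}

```text
clock: 14.38
tool_pos: [0.5517, 0.2153, 0.2276]
eef_rot: [-0.022, 2.589, 0.008]
contact_force: [1.0, -0.4, -0.7]
opening: 0.236
finger_force: 45.0
```

{"op": "servo_tool", "data": {
  "plan": [
    [0,0.01,0,0,0,0,0.01],
    [0,0.015,0,0,0,0,0.01],
    [0,0.005,0,0,0,0,0.01],
    [0,0,0,0,0,0,0.01],
    [0,0,0,0,0,0,0.01]
  ]
}}

```text
clock: 15.0
tool_pos: [0.5509, 0.2446, 0.2251]
eef_rot: [-0.022, 2.592, 0.006]
contact_force: [0.2, -0.0, -0.9]
opening: 0.239
finger_force: 45.0
```

{"op": "servo_tool", "data": {
  "plan": [
    [0,0,0.006,0,0,0,0.01],
    [0,0,0.004,0,0,0,0.01],
    [0,0,0.002,0,0,0,0.01],
    [0,0,0,0,0,0,0.01]
  ]
}}

```text
clock: 15.5
tool_pos: [0.5573, 0.2447, 0.2149]
eef_rot: [-0.022, 2.592, 0.006]
contact_force: [-0.1, 0.4, -1.4]
opening: 0.234
finger_force: 45.0
```

{"op": "servo_tool", "data": {
  "plan": [
    [0,0,0.002,0,0,0,0.01],
    [0,0,0.002,0,0,0,0.01],
    [0,0,0.002,0,0,0,0.01],
    [0,0,0,0,0,0,0.01]
  ]
}}

```text
clock: 16.0
tool_pos: [0.5603, 0.2449, 0.2099]
eef_rot: [-0.022, 2.592, 0.006]
contact_force: [-0.8, -0.1, -0.1]
opening: 0.238
finger_force: 45.0
```

{"op": "servo_tool", "data": {
  "plan": [
    [0,0,0.0025,0,0,0,0.01],
    [0,0,0.0025,0,0,0,0.01],
    [0,0,0.0025,0,0,0,0.01],
    [0,0,0,0,0,0,0.01]
  ]
}}

```text
clock: 16.5
tool_pos: [0.5643, 0.245, 0.2034]
eef_rot: [-0.022, 2.592, 0.006]
contact_force: [0.5, 0.3, -0.5]
opening: 0.238
finger_force: 45.0
```

{"op": "servo_tool", "data": {
  "plan": [
    [0,0,0.002,0,0,0,0.01],
    [0,0,0.002,0,0,0,0.01],
    [0,0,0,0,0,0,0.01]
  ]
}}

```text
clock: 16.88
tool_pos: [0.5664, 0.245, 0.2001]
eef_rot: [-0.022, 2.592, 0.006]
contact_force: [-1.0, 0.6, -0.8]
opening: 0.238
finger_force: 45.0
```

{"op": "servo_tool", "data": {
  "plan": [
    [0,0,0.0015,0,0,0,0.01],
    [0,0,0.0015,0,0,0,0.01],
    [0,0,0,0,0,0,0.01]
  ]
}}

```text
clock: 17.25
tool_pos: [0.5679, 0.2451, 0.1976]
eef_rot: [-0.022, 2.592, 0.006]
contact_force: [-0.4, -0.6, -0.6]
opening: 0.238
finger_force: 45.0
```

{"op": "servo_tool", "data": {
  "plan": [
    [0,0,0.0015,0,0,0,0.01],
    [0,0,0.0015,0,0,0,0.01],
    [0,0,0,0,0,0,0.01]
  ]
}}

```text
clock: 17.62
tool_pos: [0.5695, 0.2451, 0.195]
eef_rot: [-0.022, 2.592, 0.006]
contact_force: [-0.0, -1.2, -0.0]
opening: 0.236
finger_force: 45.0
```

{"op": "servo_tool", "data": {
  "plan": [
    [0,0,0.0015,0,0,0,0.01],
    [0,0,0.0015,0,0,0,0.01],
    [0,0,0,0,0,0,0.01]
  ]
}}

```text
clock: 18.0
tool_pos: [0.5711, 0.2451, 0.1925]
eef_rot: [-0.022, 2.592, 0.006]
contact_force: [0.5, 0.3, 0.1]
opening: 0.234
finger_force: 45.0
```

{"op": "servo_tool", "data": {
  "plan": [
    [0,0,0.0015,0,0,0,0.01],
    [0,0,0.0015,0,0,0,0.01],
    [0,0,0,0,0,0,0.01]
  ]
}}

```text
clock: 18.38
tool_pos: [0.5726, 0.2452, 0.1899]
eef_rot: [-0.022, 2.592, 0.006]
contact_force: [0.2, -0.6, -1.0]
opening: 0.241
finger_force: 45.0
```

{"op": "servo_tool", "data": {
  "plan": [
    [0,0,0.0015,0,0,0,0.01],
    [0,0,0.0015,0,0,0,0.01],
    [0,0,0,0,0,0,0.01]
  ]
}}

```text
clock: 18.75
tool_pos: [0.5742, 0.2452, 0.1873]
eef_rot: [-0.022, 2.592, 0.006]
contact_force: [0.6, -0.2, -0.2]
opening: 0.239
finger_force: 45.0
```

{"op": "servo_tool", "data": {
  "plan": [
    [0,0,0.0015,0,0,0,0.01],
    [0,0,0.001,0,0,0,0.01],
    [0,0,0,0,0,0,0.01]
  ]
}}

```text
clock: 19.12
tool_pos: [0.5755, 0.2452, 0.1853]
eef_rot: [-0.022, 2.592, 0.006]
contact_force: [-0.2, -0.2, -0.3]
opening: 0.238
finger_force: 45.0
```

{"op": "servo_tool", "data": {
  "plan": [
    [0,0,0.0015,0,0,0,0.01],
    [0,0,0.0015,0,0,0,0.01],
    [0,0,0,0,0,0,0.01]
  ]
}}

```text
clock: 19.5
tool_pos: [0.5771, 0.2452, 0.1827]
eef_rot: [-0.022, 2.592, 0.006]
contact_force: [0.2, 0.3, -0.4]
opening: 0.241
finger_force: 45.0
```

Run:
```python
from h import *
st()
a=arm.camera('scene');b=arm.camera('wrist');cv2.imwrite('pics/s6.png',a)
cv2.imwrite('pics/v6.png',np.hstack([cv2.resize(b[70:320,180:380],None,fx=2,fy=2),cv2.resize(a[165:265,195:275],None,fx=5,fy=5)]))
```

```text
t 19.5 pos [0.5771 0.2452 0.1827] rot [-0.0222  2.592   0.0062] F [ 0.174   0.3076 -0.4231] open 0.24117376962788806 ff 44.999696323648095 q [ 0.4321  0.1013  1.878  -0.3413  0.6804 -0.942 ]
```

View pics/v6.png

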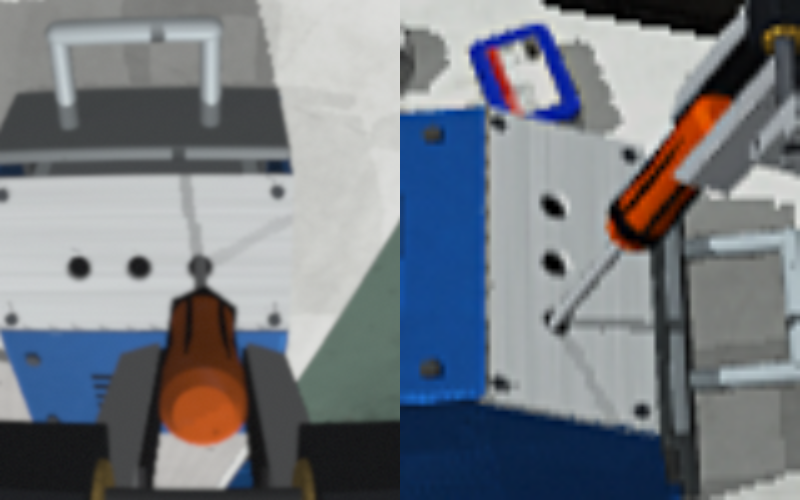

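The blade is truly in the left hole (scene crop (556,320)) and meets nothing down to about 36 mm, so the catch must be behind the right hole. Withdraw and move over by 60 mm.

{"op": "servo_tool", "data": {
  "plan": [
    [0,0,-0.008,0,0,0,0.01],
    [0,0,-0.016,0,0,0,0.01],
    [0,0,-0.016,0,0,0,0.01],
    [0,0,-0.0085,0,0,0,0.01],
    [0,0,0,0,0,0,0.01]
  ]
}}

```text
clock: 20.23
tool_pos: [0.5518, 0.2452, 0.2257]
eef_rot: [-0.023, 2.59, 0.008]
contact_force: [-0.9, -0.3, -0.6]
opening: 0.237
finger_force: 45.0
```

{"op": "servo_tool", "data": {
  "plan": [
    [0,-0.015,0,0,0,0,0.01],
    [0,-0.025,0,0,0,0,0.01],
    [0,-0.015,0,0,0,0,0.01],
    [0,-0.005,0,0,0,0,0.01],
    [0,0,0,0,0,0,0.01]
  ]
}}

```text
clock: 20.85
tool_pos: [0.5529, 0.1847, 0.224]
eef_rot: [-0.021, 2.592, 0.006]
contact_force: [0.2, 0.3, -0.5]
opening: 0.24
finger_force: 45.0
```

{"op": "servo_tool", "data": {
  "plan": [
    [0,0,0,0,0,0,0.01],
    [0,0,0.006,0,0,0,0.01],
    [0,0,0.004,0,0,0,0.01],
    [0,0,0.003,0,0,0,0.01],
    [0,0,0,0,0,0,0.01]
  ]
}}

```text
clock: 21.48
tool_pos: [0.5595, 0.185, 0.2126]
eef_rot: [-0.022, 2.592, 0.006]
contact_force: [0.4, -0.5, -0.2]
opening: 0.239
finger_force: 45.0
```

{"op": "servo_tool", "data": {
  "plan": [
    [0,0,0.002,0,0,0,0.01],
    [0,0,0.002,0,0,0,0.01],
    [0,0,0.002,0,0,0,0.01],
    [0,0,0,0,0,0,0.01]
  ]
}}

```text
clock: 21.98
tool_pos: [0.5627, 0.1849, 0.2078]
eef_rot: [-0.022, 2.592, 0.006]
contact_force: [-0.6, 0.2, -0.5]
opening: 0.24
finger_force: 45.0
```

{"op": "servo_tool", "data": {
  "plan": [
    [0,0,0.0025,0,0,0,0.01],
    [0,0,0.0025,0,0,0,0.01],
    [0,0,0.0025,0,0,0,0.01],
    [0,0,0,0,0,0,0.01]
  ]
}}

```text
clock: 22.48
tool_pos: [0.5666, 0.185, 0.2013]
eef_rot: [-0.022, 2.592, 0.006]
contact_force: [-0.0, -0.8, -0.5]
opening: 0.241
finger_force: 45.0
```

{"op": "servo_tool", "data": {
  "plan": [
    [0,0,0.0015,0,0,0,0.01],
    [0,0,0.0015,0,0,0,0.01],
    [0,0,0,0,0,0,0.01]
  ]
}}

```text
clock: 22.85
tool_pos: [0.5682, 0.1851, 0.1989]
eef_rot: [-0.022, 2.592, 0.006]
contact_force: [-0.4, 0.0, -0.7]
opening: 0.241
finger_force: 45.0
```

{"op": "servo_tool", "data": {
  "plan": [
    [0,0,0.0015,0,0,0,0.01],
    [0,0,0.0015,0,0,0,0.01],
    [0,0,0,0,0,0,0.01]
  ]
}}

```text
clock: 23.22
tool_pos: [0.5702, 0.1853, 0.1977]
eef_rot: [-0.022, 2.59, 0.007]
contact_force: [-4.5, -0.6, 4.8]
opening: 0.234
finger_force: 45.0
```

{"op": "servo_tool", "data": {
  "plan": [
    [0,0,0.0015,0,0,0,0.01],
    [0,0,0.0015,0,0,0,0.01],
    [0,0,0,0,0,0,0.01]
  ]
}}

```text
clock: 23.6
tool_pos: [0.5717, 0.1853, 0.1952]
eef_rot: [-0.022, 2.59, 0.007]
contact_force: [-3.9, 0.0, 5.7]
opening: 0.243
finger_force: 45.0
```

{"op": "servo_tool", "data": {
  "plan": [
    [0,0,0.0015,0,0,0,0.01],
    [0,0,0.0015,0,0,0,0.01],
    [0,0,0,0,0,0,0.01]
  ]
}}

```text
clock: 23.98
tool_pos: [0.5732, 0.1853, 0.1921]
eef_rot: [-0.022, 2.591, 0.007]
contact_force: [-3.0, 0.2, 4.0]
opening: 0.24
finger_force: 45.0
```

Run:
```python
from h import *
st()
for c in('top','scene'):
    cv2.imwrite(f'pics/{c}7.png',arm.camera(c));print(c,find(c,'tray_handle'))
st()
```

```text
t 23.975 pos [0.5732 0.1853 0.1921] rot [-0.0223  2.5905  0.0068] F [-3.0131  0.1661  3.9576] open 0.23958562191229837 ff 45.001773247495294 q [ 0.2985  0.0395  1.9223 -0.2386  0.6603 -1.1395]
top [(0.73, array([0.6558, 0.0539, 0.0013]))]
scene [(0.82, array([0.4911, 0.2101, 0.0461]))]
t 24.175 pos [0.5731 0.1853 0.1917] rot [-0.0223  2.591   0.0067] F [-3.0346 -0.2718  4.1639] open 0.23842344773216678 ff 45.00191470608115 q [ 0.2985  0.0399  1.9225 -0.2386  0.6603 -1.1395]
```

The tray has sprung out about 38 mm. I'll withdraw, raise and straighten the driver.

{"op": "servo_tool", "data": {
  "plan": [
    [0,0,-0.01,0,0,0,0.01],
    [0,0,-0.025,0,0,0,0.01],
    [0,0,-0.03,0,0,0,0.01],
    [-0.02,0,-0.035,0,0,0,0.01],
    [-0.024,0,-0.035,0,0,0,0.01]
  ]
}}

```text
clock: 24.8
tool_pos: [0.5387, 0.1845, 0.3298]
eef_rot: [-0.023, 2.594, 0.006]
contact_force: [0.5, 1.2, -0.6]
opening: 0.236
finger_force: 45.0
```

{"op": "servo_tool", "data": {
  "plan": [
    [0,0,0,0,10.5,0,0.01],
    [0,0,0,0,10.5,0,0.01],
    [0,0,0,0,10.5,0,0.01],
    [0.02,0.045,0,0,0,0,0.01],
    [0.02,0.045,0,0,0,0,0.01]
  ]
}}

```text
clock: 25.42
tool_pos: [0.4993, 0.2744, 0.3273]
eef_rot: [0.023, -3.138, 0.002]
contact_force: [-0.2, 1.3, -0.3]
opening: 0.238
finger_force: 45.0
```

{"op": "servo_tool", "data": {
  "plan": [
    [0.02,0.045,0,0,0,0,0.01],
    [0.02,0.04,0,0,0,0,0.01],
    [0,0,0,0,0,0,0.01],
    [0,0,0,0,0,0,0.01]
  ]
}}

```text
clock: 25.92
tool_pos: [0.457, 0.3578, 0.3291]
eef_rot: [0.028, -3.141, 0.002]
contact_force: [-0.1, -0.9, -0.1]
opening: 0.241
finger_force: 45.0
```

```bash
cat > tgt.py <<'E'
from h import *
import sys
st()
G=np.array([[-.9999,-.0172,0,.4491],[-.0172,.9999,0,.3775],[0,0,-1,float(sys.argv[1])],[0,0,0,1]])
D=np.linalg.inv(T())@G;print('move in tool',D[:3,3],'turn deg',np.degrees(R.from_matrix(D[:3,:3]).as_rotvec()))
E
python3 tgt.py .3277
```

```text
t 25.925 pos [0.457  0.3578 0.3291] rot [ 0.0276 -3.1413  0.0017] F [-0.0915 -0.8827 -0.0903] open 0.2408179901719255 ff 44.999743262305856 q [ 0.545   0.2425  1.1841 -0.0009  1.7158 -1.0435]
move in tool [0.0075 0.0198 0.0014] turn deg [-0.0629 -0.0122  0.0198]
```

{"op": "servo_tool", "data": {
  "plan": [
    [0.0075,0.0198,0,0,0,0,0.01],
    [0,0,0,0,0,0,0.01],
    [0,0,0,0,0,0,0.01],
    [0,0,0,0,0,0,0.01],
    [0,0,0,0,0,0,0.01]
  ]
}}

```text
clock: 26.55
tool_pos: [0.4492, 0.3776, 0.3296]
eef_rot: [-0.026, 3.141, 0.0]
contact_force: [0.5, 0.1, -0.3]
opening: 0.238
finger_force: 45.0
```

```bash
python3 tgt.py .3277
python3 - <<'E'
from h import *
b=arm.camera('wrist');a=arm.camera('scene')
n=np.hstack([cv2.resize(b[150:400,180:400],None,fx=1.8,fy=2),cv2.resize(a[200:325,270:370],None,fx=4,fy=4)])
cv2.imwrite('pics/w8.png',n);o=cv2.imread('pics/w3.png')
for nm,(x0,y0,x1,y1) in {'wrist handle':(140,120,225,290),'scene blade':(560,40,640,225),'scene block':(470,228,640,390)}.items():
    A=cv2.cvtColor(o[y0:y1,x0:x1],cv2.COLOR_BGR2GRAY).astype(np.float32);B=cv2.cvtColor(n[y0:y1,x0:x1],cv2.COLOR_BGR2GRAY).astype(np.float32)
    print(nm,cv2.phaseCorrelate(A,B,cv2.createHanningWindow(A.shape[::-1],cv2.CV_32F)))
E
```

```text
t 26.55 pos [0.4492 0.3776 0.3296] rot [-0.0263  3.1413  0.0001] F [ 0.5373  0.1497 -0.2635] open 0.23793650682615908 ff 44.99977153725922 q [ 0.5805  0.2524  1.1695 -0.0001  1.7195 -1.0071]
move in tool [ 0.0001 -0.0001  0.0019] turn deg [ 0.0018  0.0096 -0.0264]
wrist handle ((0.0075215175778566845, 0.10611936866165195), 1.1078095932948737)
scene blade ((-0.023893492795970417, -4.035019701246796), 0.5780348027745883)
scene block ((-0.056707450947016014, -0.022384257120819484), 0.967020568926148)
```

{"op": "servo_tool", "data": {
  "plan": [
    [0,0,0.03,0,0,0,0.01],
    [0,0,0.025,0,0,0,0.01],
    [0,0,0.01,0,0,0,0.01],
    [0,0,0.01,0,0,0,0.01],
    [0,0,0,0,0,0,0.01]
  ]
}}

```text
clock: 27.28
tool_pos: [0.4491, 0.3779, 0.2543]
eef_rot: [0.027, -3.141, 0.0]
contact_force: [-0.4, -0.2, 0.3]
opening: 0.241
finger_force: 45.0
```

{"op": "servo_tool", "data": {
  "plan": [
    [0,0,0.02,0,0,0,0.01],
    [0,0,0.03,0,0,0,0.01],
    [0,0,0.02,0,0,0,0.01],
    [0,0,0.015,0,0,0,0.01],
    [0,0,0,0,0,0,0.01]
  ]
}}

```text
clock: 27.9
tool_pos: [0.4488, 0.3777, 0.169]
eef_rot: [0.027, -3.141, 0.001]
contact_force: [0.6, -0.4, -0.8]
opening: 0.24
finger_force: 45.0
```

{"op": "servo_tool", "data": {
  "plan": [
    [0,0,0.005,0,0,0,0.01],
    [0,0,0.003,0,0,0,0.01],
    [0,0,0,0,0,0,0.01],
    [0,0,0,0,0,0,0.01]
  ]
}}

```text
clock: 28.4
tool_pos: [0.4492, 0.378, 0.1618]
eef_rot: [-0.027, 3.141, 0.001]
contact_force: [-0.4, 0.3, -0.7]
opening: 0.241
finger_force: 45.0
```

```bash
python3 tgt.py .1577
```

```text
t 28.4 pos [0.4492 0.378  0.1618] rot [-0.0271  3.141   0.0006] F [-0.3893  0.2644 -0.7093] open 0.24094573623183196 ff 44.999797604978085 q [ 0.581   0.3018  1.5034  0.      1.3358 -1.007 ]
move in tool [ 0.0001 -0.0005  0.0041] turn deg [0.0201 0.0274 0.0015]
```

{"op": "servo_tool", "data": {
  "plan": [
    [0,-0.0005,0.002,0,0,0,0.01],
    [0,0,0.0015,0,0,0,0.01],
    [0,0,0,0,0,0,0.01],
    [0,0,0,0,0,0,0.01]
  ]
}}

```text
clock: 28.9
tool_pos: [0.4491, 0.3774, 0.158]
eef_rot: [-0.027, 3.141, 0.0]
contact_force: [-0.5, 0.9, -0.4]
opening: 0.237
finger_force: 45.0
```

{"op": "servo_tool", "data": {
  "plan": [
    [0,0,0,0,0,0,0.026],
    [0,0,0,0,0,0,0.032],
    [0,0,0,0,0,0,0.045],
    [0,0,0,0,0,0,0.06],
    [0,0,0,0,0,0,0.06]
  ]
}}

```text
clock: 29.52
tool_pos: [0.4491, 0.3774, 0.158]
eef_rot: [-0.027, 3.141, 0.0]
contact_force: [-0.5, -0.2, -0.3]
opening: 0.615
finger_force: 0.0
```

{"op": "servo_tool", "data": {
  "plan": [
    [0,0,-0.02,0,0,0,0.06],
    [0,0,-0.04,0,0,0,0.06],
    [0,0,-0.04,0,0,0,0.06],
    [0,0,0,0,0,0,0.06],
    [0,0,0,0,0,0,0.06]
  ]
}}

```text
clock: 30.15
tool_pos: [0.4486, 0.3771, 0.2572]
eef_rot: [0.027, -3.14, 0.001]
contact_force: [-1.0, 0.2, -0.7]
opening: 0.638
finger_force: 0.0
```

Run:
```python
from h import *
st()
for c in('top','scene'):
    cv2.imwrite(f'pics/{c}9.png',arm.camera(c));print(c,find(c,'tray_handle'),find(c,'driver_grip'),find(c,'driver'))
arm.camera('wrist');print(find('wrist','driver_grip'),find('wrist','tray_handle'))
im=arm.camera('wrist');b,g,r=[im[...,k].astype(int) for k in range(3)]
m=((r>190)&(g<130)&(b<80)).astype('uint8')
n,l,s,c=cv2.connectedComponentsWithStats(m);k=1+s[1:,4].argmax();print(s[k],c[k],onz('wrist',c[k],.215))
# handle bar centre in scene/top: compare scene vs original block region
a=cv2.cvtColor(cv2.imread('pics/scene0.png'),6)[240:315,285:335].astype(np.float32);d=cv2.cvtColor(cv2.imread('pics/scene9.png'),6)[240:315,285:335].astype(np.float32)
print('rack region mean diff',abs(a-d).mean(),cv2.phaseCorrelate(a,d))
```

```text
t 30.15 pos [0.4486 0.3771 0.2572] rot [ 0.027  -3.1404  0.0009] F [-0.9943  0.1781 -0.6922] open 0.6382502275574817 ff 0.0 q [ 0.5802  0.2611  1.3284  0.0001  1.5533 -1.0077]
top [(0.72, array([0.4877, 0.2134, 0.0474]))] [] []
scene [(0.58, array([0.4909, 0.2107, 0.0457]))] [(0.9, array([0.4466, 0.3765, 0.1776]))] [(0.66, array([0.4475, 0.3868, 0.1176]))]
[(0.79, array([0.4445, 0.3779, 0.1755]))] [(0.91, array([0.4897, 0.212 , 0.0444]))]
[272 215  24  20 363] [282.8044 224.5813] [0.4495 0.3793 0.215 ]
rack region mean diff 13.235467 ((0.06149848993345941, 0.5752541966249893), 0.6943158849080404)
```

Driver is back upright in the rack. Next, move over the handle with the gripper turned 90°.

{"op": "servo_tool", "data": {
  "plan": [
    [-0.0126,-0.0554,0,0,0,0,0.05],
    [-0.0126,-0.0554,0,0,0,0,0.05],
    [-0.0126,-0.0554,0,0,0,0,0.05],
    [0,0,0,0,0,10,0.05],
    [0,0,0,0,0,10,0.05]
  ]
}}

```text
clock: 31.38
tool_pos: [0.4901, 0.2108, 0.2582]
eef_rot: [0.531, 3.096, 0.001]
contact_force: [-0.8, 0.5, -0.7]
opening: 0.527
finger_force: 0.0
```

{"op": "servo_tool", "data": {
  "plan": [
    [0,0,0,0,0,10,0.05],
    [0,0,0,0,0,10,0.05],
    [0,0,0,0,0,10,0.05],
    [0,0,0,0,0,10,0.05],
    [0,0,0,0,0,10,0.05]
  ]
}}

```text
clock: 32.0
tool_pos: [0.4897, 0.2119, 0.2581]
eef_rot: [1.787, 2.584, 0.0]
contact_force: [0.7, -0.1, 1.0]
opening: 0.533
finger_force: 0.0
```

{"op": "servo_tool", "data": {
  "plan": [
    [0,0,0.04,0,0,10,0.05],
    [0,0,0.04,0,0,10,0.05],
    [0,0,0.03,0,0,0,0.05],
    [0,0,0,0,0,0,0.05],
    [0,0,0,0,0,0,0.05]
  ]
}}

```text
clock: 32.62
tool_pos: [0.4907, 0.2122, 0.1492]
eef_rot: [2.201, 2.24, 0.003]
contact_force: [0.1, -0.6, 0.7]
opening: 0.529
finger_force: 0.0
```

Run:
```python
from h import *
st();print(T())
im=arm.camera('wrist');cv2.imwrite('pics/w10.png',im[60:])
for c in('wrist','scene'):
    if c!='wrist':arm.camera(c)
    for f in find(c,'tray_handle',k=2):print(c,f,'tool',(np.linalg.inv(T())@np.r_[f[1],1])[:3])
st()
```

```text
t 32.625 pos [0.4907 0.2122 0.1492] rot [2.2014 2.2399 0.003 ] F [ 0.0709 -0.6396  0.73  ] open 0.5293897526274329 ff 0.0 q [0.2779 0.2309 1.6365 0.0001 1.2721 0.2605]
[[-0.0173  0.9998  0.002   0.4907]
 [ 0.9998  0.0173  0.0006  0.2122]
 [ 0.0006  0.002  -1.      0.1492]
 [ 0.      0.      0.      1.    ]]
scene (0.98, array([0.4902, 0.2115, 0.0464])) tool [-0.0007 -0.0008  0.103 ]
t 32.825 pos [0.4907 0.2122 0.1494] rot [2.2013 2.2396 0.0039] F [-0.0742  0.5004 -0.0413] open 0.5306145450265314 ff 0.0 q [0.2779 0.2304 1.6368 0.0001 1.2716 0.2606]
```

View pics/w10.png

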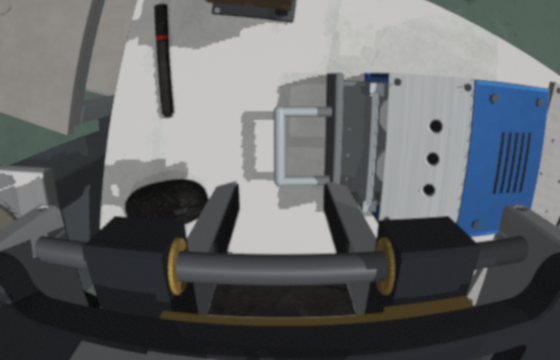

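The bar is centred between the finger tips (bar at x≈280, fingertips at about 235 and 330). Descend and grip.

{"op": "servo_tool", "data": {
  "plan": [
    [0,0,0.04,0,0,0,0.05],
    [0,0,0.04,0,0,0,0.05],
    [0,0,0.03,0,0,0,0.05],
    [0,0,0.01,0,0,0,0.05],
    [0,0,0,0,0,0,0.05]
  ]
}}

```text
clock: 33.45
tool_pos: [0.4901, 0.212, 0.0283]
eef_rot: [2.202, 2.24, 0.001]
contact_force: [0.3, 0.0, -0.0]
opening: 0.533
finger_force: 0.0
```

{"op": "servo_tool", "data": {
  "plan": [
    [0,0,0,0,0,0,0.03],
    [0,0,0,0,0,0,0.02],
    [0,0,0,0,0,0,0.01],
    [0,0,0,0,0,0,0.005],
    [0,0,0,0,0,0,0.005]
  ],
  "force": 25
}}

```text
clock: 34.08
tool_pos: [0.4897, 0.2119, 0.0281]
eef_rot: [2.202, 2.24, 0.0]
contact_force: [0.1, 0.3, -0.2]
opening: 0.062
finger_force: 0.0
```

```bash
python3 -c "
from h import *
st()"
```

```text
t 34.075 pos [0.4897 0.2119 0.0281] rot [2.2022 2.2405 0.0003] F [ 0.1216  0.2588 -0.1576] open 0.061600370386955976 ff 0.0 q [0.2778 0.3414 1.8128 0.0001 0.9873 0.2606]
```

{"op": "servo_tool", "data": {
  "plan": [
    [0,0,0,0,0,0,0.005],
    [0,0,0,0,0,0,0.005]
  ]
}}

```text
clock: 34.33
tool_pos: [0.4897, 0.2119, 0.0279]
eef_rot: [-2.202, -2.24, 0.0]
contact_force: [-0.3, -0.7, -0.4]
opening: 0.052
finger_force: 0.0
```

```bash
python3 -c "
from h import *
st()
for c in('scene','top','wrist'):
    cv2.imwrite(f'pics/{c}11.png',arm.camera(c))
    for f in find(c,'tray_handle',k=2)+find(c,'tray_handle','recognise'):print(c,f,'tool',(np.linalg.inv(T())@np.r_[f[1],1])[:3])
"
```

```text
t 34.325 pos [0.4897 0.2119 0.0279] rot [-2.2021 -2.2404  0.0001] F [-0.2813 -0.7463 -0.3718] open 0.052324842876602655 ff 0.0 q [0.2778 0.3416 1.8129 0.0001 0.9872 0.2606]
scene (0.86, array([0.4899, 0.211 , 0.0436])) tool [-0.0009  0.0001 -0.0157]
scene (0.96, array([0.5619, 0.2267, 0.0387])) tool [ 0.0136  0.0725 -0.0107]
top (0.58, array([0.5849, 0.2676, 0.0602])) tool [ 0.054   0.0962 -0.0322]
wrist (0.92, array([0.4886, 0.2137, 0.0454])) tool [ 0.0019 -0.0011 -0.0175]
wrist (0.72, array([0.5719, 0.2337, 0.0356])) tool [ 0.0204  0.0825 -0.0077]
```

```bash
cat > bar.py <<'E'
from h import *
import sys
im=arm.camera('wrist') if len(sys.argv)<2 else cv2.imread(sys.argv[1])
cv2.imwrite('pics/bar.png',im)
i=arm.camera_info('wrist');C=np.linalg.inv(np.array(i['mount']));K=np.array(i['intrinsics'])
def proj(p):
    p=(C@np.r_[p,1])[:3];r=np.hypot(*p[:2]);th=np.arctan2(r,p[2]);return (K@np.r_[p[:2]/r*th,1])[:2]
st()
g=cv2.cvtColor(im,6)
zt=T()[2,3]-.045   # tool z of bar (tool points down)
for x in(.03,.024,.018,.012):
    ys=np.arange(-.06,.0601,.004);v=[]
    for y in ys:
        u=proj([x,y,zt]);v.append(int(g[int(round(u[1])),int(round(u[0]))]))
    print('x',x,'px',proj([x,0,zt]),v)
E
python3 bar.py pics/wrist11.png
python3 - <<'E'
from h import *
a=cv2.cvtColor(cv2.imread('pics/scene9.png'),6).astype(int);b=cv2.cvtColor(cv2.imread('pics/scene11.png'),6).astype(int)
i=arm.camera_info('scene');W=np.array(i['world_to_cam']);K=np.array(i['intrinsics'])
for y in(.177,.19,.21,.23,.247):
    va=[];vb=[]
    for x in np.arange(.46,.54,.004):
        p=K@(W@[x,y,.045,1])[:3];u=(p[:2]/p[2]).round().astype(int);va.append(a[u[1],u[0]]);vb.append(b[u[1],u[0]])
    print(y,'before',va);print(y,'now   ',vb)
E
```

```text
t 34.775 pos [0.4897 0.2119 0.028 ] rot [-2.2022 -2.2405 -0.    ] F [ 0.1039 -0.2133  0.0515] open 0.04927635855201646 ff 0.0 q [0.2779 0.3416 1.8128 0.0001 0.9872 0.2606]
x 0.03 px [281.938  203.5117] [204, 204, 203, 204, 204, 204, 155, 140, 142, 174, 202, 202, 202, 192, 131, 172, 138, 132, 141, 134, 133, 132, 129, 129, 132, 110, 46, 47, 44, 87, 125]
x 0.024 px [281.9377 213.2199] [204, 204, 203, 204, 204, 204, 195, 142, 138, 143, 204, 204, 204, 194, 130, 171, 137, 133, 141, 135, 136, 136, 132, 135, 133, 129, 44, 45, 44, 80, 125]
x 0.018 px [281.9369 222.7855] [204, 203, 203, 204, 204, 204, 170, 142, 140, 155, 205, 204, 203, 195, 130, 169, 136, 127, 138, 138, 138, 136, 135, 133, 134, 119, 45, 45, 44, 90, 125]
x 0.012 px [281.9357 232.1954] [202, 172, 169, 144, 145, 143, 143, 144, 143, 165, 204, 204, 204, 195, 129, 174, 145, 125, 123, 123, 122, 123, 123, 123, 124, 119, 43, 45, 43, 85, 126]
0.177 before [np.int64(225), np.int64(217), np.int64(216), np.int64(215), np.int64(215), np.int64(219), np.int64(89), np.int64(140), np.int64(188), np.int64(177), np.int64(183), np.int64(185), np.i
[... 2357 characters left out ...]
p.int64(113), np.int64(114), np.int64(73)]
0.247 before [np.int64(134), np.int64(117), np.int64(216), np.int64(213), np.int64(214), np.int64(217), np.int64(130), np.int64(170), np.int64(183), np.int64(185), np.int64(135), np.int64(149), np.int64(163), np.int64(173), np.int64(181), np.int64(184), np.int64(196), np.int64(110), np.int64(111), np.int64(112), np.int64(113)]
0.247 now    [np.int64(133), np.int64(117), np.int64(217), np.int64(213), np.int64(215), np.int64(219), np.int64(130), np.int64(166), np.int64(179), np.int64(188), np.int64(135), np.int64(150), np.int64(162), np.int64(174), np.int64(182), np.int64(184), np.int64(198), np.int64(109), np.int64(113), np.int64(114), np.int64(115)]
```

{"op": "servo_tool", "data": {
  "plan": [
    [0,0,0,0,0,0,0.0],
    [0,0,0,0,0,0,0.0],
    [0,0,0,0,0,0,0.0]
  ]
}}

```text
clock: 35.15
tool_pos: [0.4897, 0.2119, 0.028]
eef_rot: [-2.202, -2.24, -0.0]
contact_force: [-0.5, 0.0, 0.3]
opening: 0.005
finger_force: 0.0
```

```bash
python3 bar.py | head -1
python3 - <<'E'
from h import *
i=arm.camera_info('wrist');C=np.linalg.inv(np.array(i['mount']));K=np.array(i['intrinsics'])
def proj(p):
    p=(C@np.r_[p,1])[:3];r=np.hypot(*p[:2]);th=np.arctan2(r,p[2]);return (K@np.r_[p[:2]/r*th,1])[:2].round(1)
for p in([0,0,0],[0,0,-.0175],[0,0,-.04],[.035,0,-.0175],[-.035,0,-.0175],[.008,0,0],[.008,0,-.02]): print(p,proj(p))
g=cv2.cvtColor(cv2.imread('pics/bar.png'),6)
for r in range(180,300,5): print(r,' '.join('%3d'%v for v in g[r,236:332:4]))
E
```

```text
t 35.2 pos [0.4898 0.2119 0.028 ] rot [-2.2022 -2.2405 -0.0002] F [-0.2946  0.456  -0.2034] open 0.009732326014494377 ff 0.0 q [0.2779 0.3415 1.8128 0.0001 0.9872 0.2606]
[0, 0, 0] [281.9 241.6]
[0, 0, -0.0175] [281.9 250.8]
[0, 0, -0.04] [282.  264.9]
[0.035, 0, -0.0175] [281.9 195.5]
[-0.035, 0, -0.0175] [281.9 299.8]
[0.008, 0, 0] [281.9 230.3]
[0.008, 0, -0.02] [281.9 239.9]
180 203 203 203 203 204 203 204 203 203 204 162 129 128 127 127 126 126 128 131 137 135 133 134 132
185 203 203 204 203 203 204 203 203 203 202 155 120 122 121 122 120 120 129 130 128 128 127 126 126
190 144 145 144 145 151 161 159 159 159 114 139 161 164 161 161 161 160 161 161 160 163 165 164 164
195 140 141 142 142 142 141 139 139 139 101 142 170 184 168 168 168 168 169 169 170 180 183 182 183
200 141 142 140 141 140 141 139 139 138 100 140 165 177 138 125 125 124 125 125 125 138 141 140 140
205 142 141 175 203 203 203 203 203 203 103 140 164 175 145 129 139 142 141 136 133 133 131 133 130
210 139 137 174 202 203 204 203 204 203 103 139 163 175 145 127 139 141 141 136 134 135 134 134 134
215 139 138 190 20
[... 981 characters left out ...]

265 143 142 160 203 203 129  79  79  79  79  76  67  47  79  79  80  79  79 126 135 134 134 134 134
270 144 142 167 202 203  87  80  79  79  78  75  52  43  79  79  79  78  79 105 132 134 135 133 134
275 141 143 142 182 179  79  80  79  79  79  75  69  43  79  79  78  79  79  88 133 134 137 136 134
280 132 133 131 130 113  75  75  76  77  77  76  70  41  78  76  76  76  76  75 124 126 126 125 122
285  26  25  25  28  27  25  26  28  25  26  66  68  41  47  24  25  24  26  26  26  27  28  26  27
290  25  27  26  28  26  24  27  27  28  27  73  69  36  48  27  28  27  27  27  28  26  27  26  26
295  24  27  28  28  28  28  26  28  26  29  72  69  36  49  27  26  26  26  27  27  26  26  26  28
```

The fingers closed fully without meeting the bar, and in the wrist image their ends sit just above it. I'll open, go 16 mm lower (still 12 mm above the worktop) and close again.

{"op": "servo_tool", "data": {
  "plan": [
    [0,0,0,0,0,0,0.05],
    [0,0,0,0,0,0,0.05],
    [0,0,0,0,0,0,0.05],
    [0,0,0,0,0,0,0.05],
    [0,0,0,0,0,0,0.05]
  ]
}}

```text
clock: 35.83
tool_pos: [0.4897, 0.2119, 0.028]
eef_rot: [-2.202, -2.24, -0.0]
contact_force: [-0.3, -0.5, 0.3]
opening: 0.501
finger_force: 0.0
```

{"op": "servo_tool", "data": {
  "plan": [
    [0,0,0.006,0,0,0,0.05],
    [0,0,0.006,0,0,0,0.05],
    [0,0,0.004,0,0,0,0.05],
    [0,0,0,0,0,0,0.05]
  ]
}}

```text
clock: 36.33
tool_pos: [0.4893, 0.2118, 0.0114]
eef_rot: [-2.202, -2.24, 0.001]
contact_force: [-0.2, 0.1, -0.2]
opening: 0.534
finger_force: 0.0
```

{"op": "servo_tool", "data": {
  "plan": [
    [0,0,0,0,0,0,0.03],
    [0,0,0,0,0,0,0.02],
    [0,0,0,0,0,0,0.01],
    [0,0,0,0,0,0,0.005],
    [0,0,0,0,0,0,0.005]
  ],
  "force": 25
}}

```text
clock: 36.95
tool_pos: [0.4896, 0.2119, 0.012]
eef_rot: [-2.202, -2.24, 0.0]
contact_force: [-0.7, -0.1, 0.3]
opening: 0.12
finger_force: 25.0
```

Run:
```python
from h import *
st();g=cv2.cvtColor(arm.camera('wrist'),6)
for r in range(180,300,5): print(r,' '.join('%3d'%v for v in g[r,236:332:4]))
```

```text
t 36.95 pos [0.4896 0.2119 0.012 ] rot [-2.2021 -2.2402  0.0002] F [-0.699  -0.096   0.2611] open 0.12031032882911849 ff 24.999742805957794 q [0.2779 0.36   1.8324 0.0002 0.9494 0.2606]
180 207 206 207 206 206 207 207 205 201 202 176 131 131 129 129 129 128 128 128 127 126 138 138 136
185 206 207 207 206 206 207 207 204 201 201 201 143 132 131 128 128 128 128 128 126 124 135 134 136
190 207 207 206 207 206 207 206 203 201 200 146 120 125 123 122 123 121 121 122 121 120 128 119 119
195 143 144 144 143 145 147 144 139 132 106 134 160 168 162 167 167 167 163 163 163 163 162 162 163
200 143 144 143 142 144 143 140 138 128  99 140 169 191 177 185 184 179 173 174 174 173 174 174 174
205 144 142 145 142 143 143 141 140 138  98 138 163 177 161 156 156 148 139 138 139 139 139 138 139
210 143 140 204 207 207 206 206 207 205 103 138 162 178 173 127 131 141 142 139 135 134 134 133 134
215 140 144 204 205 205 206 207 207 206 102 137 165 187 172 129 136 144 143 142 137 135 135 136 135
220 141 154 206 206 207 207 206 206 205 106 138 169 186 172 128 130 142 143 139 137 138 139 139 136
225 138 164 20
[... 785 characters left out ...]

265 146 145 127  81  80  80  81  80  31  76 116 122 111  93  32  63  80  81  81  80  81 136 136 137
270 145 145  94  81  80  80  81  78  23  80 115 122 110  93  30  57  80  80  81  80  80 123 137 133
275 145 139  81  80  80  79  80  77  21  84 116 122 111  93  32  43  80  80  80  80  80  92 137 135
280 133 113  74  76  77  80  80  73  21  88 115 123 110  94  36  35  80  80  78  77  76  75 125 124
285  27  26  28  27  26  78  81  67  21  91 115 123 109  93  49  26  80  81  53  28  27  27  26  26
290  26  28  26  26  27  76  81  56  23 103 115 122 111  92  70  25  77  81  46  29  28  28  26  26
295  27  28  27  27  27  74  79  45  27 108 115 123 110  92  80  21  76  81  43  23  28  24  27  26
```

Gripped at 11 mm opening with 25 N. Pull out along −y of the tool.

{"op": "servo_tool", "data": {
  "plan": [
    [0,-0.008,0,0,0,0,0.005],
    [0,-0.014,0,0,0,0,0.005],
    [0,-0.014,0,0,0,0,0.005],
    [0,-0.01,0,0,0,0,0.005],
    [0,-0.006,0,0,0,0,0.005]
  ]
}}

```text
clock: 37.62
tool_pos: [0.4365, 0.2109, 0.0121]
eef_rot: [-2.202, -2.241, 0.001]
contact_force: [2.4, -1.2, -2.4]
opening: 0.114
finger_force: 25.0
```

{"op": "servo_tool", "data": {
  "plan": [
    [0,-0.002,0,0,0,0,0.005],
    [0,-0.002,0,0,0,0,0.005],
    [0,0,0,0,0,0,0.005]
  ]
}}

```text
clock: 38.0
tool_pos: [0.4334, 0.2108, 0.012]
eef_rot: [-2.202, -2.24, 0.001]
contact_force: [1.0, -1.4, 1.2]
opening: 0.119
finger_force: 25.0
```

{"op": "servo_tool", "data": {
  "plan": [
    [0,-0.002,0,0,0,0,0.005],
    [0,-0.002,0,0,0,0,0.005],
    [0,0,0,0,0,0,0.005]
  ]
}}

```text
clock: 38.38
tool_pos: [0.4295, 0.2108, 0.012]
eef_rot: [-2.202, -2.24, 0.0]
contact_force: [1.0, -1.4, 0.9]
opening: 0.116
finger_force: 25.0
```

{"op": "servo_tool", "data": {
  "plan": [
    [0,-0.0015,0,0,0,0,0.005],
    [0,-0.0015,0,0,0,0,0.005],
    [0,0,0,0,0,0,0.005]
  ]
}}

```text
clock: 38.75
tool_pos: [0.4265, 0.2107, 0.012]
eef_rot: [-2.202, -2.24, 0.0]
contact_force: [1.1, -2.3, 1.7]
opening: 0.119
finger_force: 25.0
```

{"op": "servo_tool", "data": {
  "plan": [
    [0,-0.0015,0,0,0,0,0.005],
    [0,-0.0005,0,0,0,0,0.005],
    [0,0,0,0,0,0,0.005]
  ]
}}

```text
clock: 39.12
tool_pos: [0.4255, 0.2107, 0.012]
eef_rot: [2.201, 2.24, 0.002]
contact_force: [3.0, -2.5, -0.2]
opening: 0.122
finger_force: 25.0
```

{"op": "servo_tool", "data": {
  "plan": [
    [0,-0.0015,0,0,0,0,0.005],
    [0,-0.0005,0,0,0,0,0.005],
    [0,0,0,0,0,0,0.005]
  ]
}}

```text
clock: 39.5
tool_pos: [0.4256, 0.2108, 0.0121]
eef_rot: [2.199, 2.239, 0.006]
contact_force: [7.9, -3.2, -3.8]
opening: 0.118
finger_force: 25.0
```

{"op": "servo_tool", "data": {
  "plan": [
    [0,0.002,0,0,0,0,0.005],
    [0,0,0,0,0,0,0.02],
    [0,0,0,0,0,0,0.035],
    [0,0,0,0,0,0,0.05],
    [0,0,0,0,0,0,0.05]
  ]
}}

```text
clock: 40.12
tool_pos: [0.4242, 0.2109, 0.0118]
eef_rot: [-2.202, -2.24, 0.001]
contact_force: [-0.4, -0.3, -0.5]
opening: 0.496
finger_force: 0.0
```

{"op": "servo_tool", "data": {
  "plan": [
    [0,0,-0.01,0,0,0,0.05],
    [0,0,-0.03,0,0,0,0.05],
    [0,0,-0.05,0,0,0,0.05],
    [0,0,-0.06,0,0,0,0.05],
    [0,0,-0.05,0,0,0,0.05]
  ]
}}

```text
clock: 40.75
tool_pos: [0.4249, 0.2109, 0.2151]
eef_rot: [2.202, 2.24, 0.004]
contact_force: [1.3, 0.1, -0.2]
opening: 0.531
finger_force: 0.0
```

Run:
```python
from h import *
st()
for c in('scene','top','wrist'):
    cv2.imwrite(f'pics/{c}12.png',arm.camera(c))
    for n in('tray_handle','mouse','feeler_box','driver_grip','driver'):print(c,n,find(c,n))
st()
a=cv2.imread('pics/scene9.png');b=cv2.imread('pics/scene12.png')
d=abs(a[240:315,285:335].astype(int)-b[240:315,285:335]);print('rack diff',d.mean())
```

```text
t 40.75 pos [0.4249 0.2109 0.2151] rot [2.2016 2.2397 0.0038] F [ 1.3033  0.0656 -0.23  ] open 0.530935572236357 ff 0.0 q [0.3137 0.0995 1.6357 0.0002 1.4038 0.2965]
scene tray_handle [(0.69, array([0.4276, 0.209 , 0.0434]))]
scene mouse [(0.59, array([0.3475, 0.1263, 0.0002]))]
scene feeler_box [(0.58, array([0.6497, 0.0527, 0.004 ]))]
scene driver_grip [(0.76, array([0.4487, 0.377 , 0.1751]))]
scene driver [(0.89, array([0.4448, 0.3865, 0.1162]))]
top tray_handle [(0.63, array([0.6683, 0.2157, 0.0022]))]
top mouse []
top feeler_box [(0.72, array([0.656 , 0.0539, 0.0008]))]
top driver_grip [(0.75, array([0.4501, 0.3783, 0.1755]))]
top driver [(0.73, array([0.6296, 0.1875, 0.0986]))]
wrist tray_handle [(0.78, array([0.4244, 0.2099, 0.0472]))]
wrist mouse [(0.62, array([ 0.3498,  0.1315, -0.0019]))]
wrist feeler_box []
wrist driver_grip [(0.83, array([0.4477, 0.3783, 0.1759]))]
wrist driver [(0.88, array([0.4499, 0.3942, 0.1155]))]
t 41.65 pos [0.4247 0.2107 0.2119] rot [-2.2022 -2.2404  0.0001] F [ 0.0597 -1.2107 -0.2337] open 0.53017086660772 ff 0.0 q [0.3136 0.1026 1.6401 0.     1.3989 0.2964]
rack diff 15.426222222222222
```

Handle at x≈0.425, about 0.10 m out, the driver is upright in the rack, the mouse and box are unmoved, and the robot is clear of everything.

```bash
python3 -c "
from plant import arm
print(arm.job_done())"
```

```text
the job is handed in; nothing more can be done
None
```

The job is handed in at 41.7 s: the catch behind the right hole was pressed gently and the tray sprang out. The driver was then hung back upright and the tray pulled to its stop, about 0.10 m out; the mouse and box were not moved.

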